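Load the sample lift and press it home

ROBOT

A 6-joint arm with a two-finger parallel gripper is mounted at the origin on the work surface. World frame = base frame: x ahead of the robot, y to its left, z up, the work surface at z = 0. Lengths are in mm, angles in rad, forces in N, time in s.
With the tool pointing down it reaches from about 275 to 1000 mm from the base axis. Payload 8.4 kg.
Tool frame: the origin (TCP) lies at the very end of the fingers, on their centre line; the grasp point (between the pads) lies 19 mm behind it; z points along the fingers, y is the direction in which the jaws open and shut (so a half turn about z gives the same grasp; the last joint's range is limited). The gripper opens to 85 mm and grips with 20 to 120 N. Pads are 22 mm wide; open, the fingers measure 114 mm over their backs; the gripper's body (76 mm by 85 mm) begins 54 mm behind the grasp point. The pads swing forward as they close: fully open they stand 13 mm farther back than shut.
Start: joints at [1.348, 0.353, 1.633, -0, 1.155, -0.002], TCP at [136.88, 609.829, 231.281] pointing down, gripper open.
Joint ranges: [-2.63, 2.63], [-0.92, 2.1], [0.06, 2.66], [-1.3, 4.44], [0, 2.69], [-3.02, 3.02]. Speed limits (rad/s): [2.22, 2.22, 2.79, 3.14, 3.14, 3.14].

INTERFACE

Orientations are given as [roll, pitch, yaw] about the fixed x, y, z axes, in that order (R = Rz(yaw) Ry(pitch) Rx(roll)).
In Python, from rig import r gives the robot as it stands.
- The arm moves only by the tool jog_arm, never from a script. Its argument "moves" is a list of rows, each an object with "grip": the gripper command: -1 is fully open, 1 is shut, values between are in proportion; "translation": the shift along the tool's x, y, z in m, a list of three; "twist": the turn, a rotation vector about the tool's x, y, z in rad, a list of three. In form: [{"grip": grip, "translation": [dx, dy, dz], "twist": [ax, ay, az]}, ...]. A call has 1 to 10 rows; each row shifts and turns the commanded pose from where the row before left it, along the tool's axes as they then stand; what a row does not reach is not made up. A row lasts 1/12 s, in which the tool goes at most 41.7 mm and 7.16 degrees, less where a joint would pass 70% of its speed; a pose out of reach is approached as far as the arm can. A call with a gripper value outside its range is refused whole. The fingers move at their own pace and stop on an object; "squeeze" is the grip in N (left out, the last holds). Time passes only in rows, so rows that do not move let the fingers close. It gives the time, the measured TCP pose, the force and the opening at its end, in the units of the state.
- r.sense(): the state, without advancing time (a new reading comes with each control period).
- r.grab_frame(name): name is "side" or "top"; returns (picture, depth): 420x560x3 uint8, red, green, blue; 420x560 float32, mm along the optical axis (not along the pixel's ray), 0 where there is no reading.
- r.calibration(name): a dict with "fx", "fy", "cx", "cy" (pixels), "R" (3x3) and "t" (3): a world point X has camera coordinates R X + t. Camera axes: x right, y down, z forward; pixel columns grow to the right and rows downward; lengths in mm; the calibration is good to about 2 mm. A picture is of the moment at which its call begins. calibration takes no time and is no camera call.
- r.sign_off(): hands the job in, once; it reports no verdict.
The state is a dict: "clock": time; "qpos": joint angles; "qvel": joint speeds; "joint_efforts": joint torques, N m; "eef_pos": TCP position; "tcp_rot": TCP orientation; "contact_force": force on the tool from outside, world axes, zero at the start; "wrist_torque": the same for the moment, N m; "opening": opening from 0.0 (shut) to 1.0 (fully open).
Only numpy, scipy, OpenCV 4.12 (cv2) and the standard library are available. Lean on these libraries where they do the work, as an engineer would, in place of code of your own. Each camera call takes 0.05 s, during which the arm holds its last target.

TASK

Load the sprung sample lift: set the square aluminium cooling block flat between the corner stops of its tray, then the small lidded dish in the block's round recess, then the foam cap over the dish, then the steel ring over the cap's knob, each let go before the next. Set them down gently so that the tray stays up while you load, and then press the finished stack straight down until the catch engages and the tray stays down by itself.

Things in the scene. Friction and masses are not known exactly. Their poses are not given: they have to be found in the camera images.
- lift: Base of the sample lift, grey, fixed to the bench; origin on the bench under the tray's centre, axes as the tray's. It reaches 53 mm to its -x, 77 mm to +x, 55 mm to either side; housing under the tray 36 mm high; on its +x side, below tray level, the catch: a post 42 mm high with a brass roller.
- tray_floor (a point): Centre of the upper face of the sample lift's steel tray (84 x 84 mm), 73 mm above the bench when up; it sinks with the tray. z up, x and y along the tray's sides. L-shaped stops 5 mm high at its corners leave 68 x 68 mm between them, mid-sides open: the block goes there, sides parallel to the tray's.
- tray (a joint): How far the tray is pressed down: 0 m = up, 0.024 = bottom stop. A spring holds it up; the parts' weight sinks it a few mm. From about 0.008 m the catch resists: 8 to 15 N on the full stack push past it, beyond 0.015 it snaps down and rests caught at about 0.022. Pressing the stack's top to 24 mm below its height with the tray up is enough.
- block_mid (a point): Cooling block, bare aluminium, 60 x 60 x 28 mm, about 0.24 kg; the point is its centre, half-way up; x and y along its sides, z up. In its top is a round recess 46 mm wide and 6 mm deep.
- dish_mid (a point): Small lidded sample dish, round, upright, 22 mm high, about 0.04 kg: base 40 mm wide, white lid 44 mm wide over the upper 13 mm. The point is its centre, half-way up; z up. (The wide flat dish, 94 mm, is not part of the job.)
- cap_mid (a point): Insulating cap, white foam, black knob, 52 mm high in all, about 0.06 kg, open side down: round body 62 mm wide, 24 mm high, hollow underneath (52 mm wide, 18 mm deep); on top a round knob 28 mm wide, 28 mm high to lift it by. The point is on its axis, 26 mm above its underside (2 mm above the body's top); z up. It goes over the dish and rests on the block.
- ring_mid (a point): Flat dark steel ring (hold-down weight), 60 mm outside, 40 mm inside, 16 mm high, about 0.2 kg, lying flat. The point is the centre of its hole, half-way up; z up. It goes over the knob and rests on the cap's body; the knob then stands 12 mm above it.
Not all that is in view belongs to the job. What is shaped like the part that bears ring_mid but red or turquoise is not meant.

How it is judged (in metres and radians):
On the way, in this order (a step that is already met when the one before it is completed fails the run):
1. the cooling block stands in the tray between the corner stops, released, tray still up (horizontal distance between block_mid and tray_floor below 0.009 m and z of block_mid in the frame of tray_floor between 0.011 and 0.017 m and angle between block_mid's own z axis and vertical below 0.08 rad and value of joint tray below 0.014 m and contact force between block and the fingers below 0.3 N), for 0.2 s.
2. the dish sits in the block's recess, released, tray still up (horizontal distance between block_mid and tray_floor below 0.009 m and z of block_mid in the frame of tray_floor between 0.011 and 0.017 m and angle between block_mid's own z axis and vertical below 0.08 rad and horizontal distance between dish_mid and block_mid below 0.006 m and z of dish_mid in the frame of block_mid between 0.016 and 0.022 m and angle between dish_mid's own z axis and vertical below 0.1 rad and value of joint tray below 0.014 m and contact force between dish and the fingers below 0.3 N), for 0.2 s.
3. the cap is over the dish and rests on the block, released, tray still up (horizontal distance between block_mid and tray_floor below 0.009 m and z of block_mid in the frame of tray_floor between 0.011 and 0.017 m and angle between block_mid's own z axis and vertical below 0.08 rad and horizontal distance between dish_mid and block_mid below 0.006 m and z of dish_mid in the frame of block_mid between 0.016 and 0.022 m and angle between each of dish_mid, cap_mid's own z axis and vertical below 0.1 rad and horizontal distance between cap_mid and dish_mid below 0.008 m and z of cap_mid in the frame of block_mid between 0.037 and 0.043 m and value of joint tray below 0.014 m and contact force between cap and the fingers below 0.3 N), for 0.2 s.
4. the ring lies on the cap around the knob, released, tray still up (horizontal distance between block_mid and tray_floor below 0.009 m and z of block_mid in the frame of tray_floor between 0.011 and 0.017 m and angle between block_mid's own z axis and vertical below 0.08 rad and horizontal distance between dish_mid and block_mid below 0.006 m and z of dish_mid in the frame of block_mid between 0.016 and 0.022 m and angle between each of dish_mid, cap_mid's own z axis and vertical below 0.1 rad and horizontal distance between cap_mid and dish_mid below 0.008 m and z of cap_mid in the frame of block_mid between 0.037 and 0.043 m and horizontal distance between ring_mid and cap_mid below 0.009 m and z of ring_mid in the frame of cap_mid between 0.003 and 0.009 m and value of joint tray below 0.014 m and contact force between ring and the fingers below 0.3 N), for 0.2 s.
5. the tray is pressed down past the catch (value of joint tray above 0.019 m), for 0.2 s.
At the end, for the whole second after the job is handed in: The catch holds the tray down (over 19 mm), at rest; block flat between the stops (centre within 9 mm), dish fully in its recess (6 mm), cap over the dish and flat on the block (8 mm from the dish's axis), ring flat on the cap around the knob (9 mm); heights within 3 mm (horizontal distance between block_mid and tray_floor below 0.009 m and z of block_mid in the frame of tray_floor between 0.011 and 0.017 m and angle between block_mid's own z axis and vertical below 0.08 rad and horizontal distance between dish_mid and block_mid below 0.006 m and z of dish_mid in the frame of block_mid between 0.016 and 0.022 m and angle between each of dish_mid, cap_mid's own z axis and vertical below 0.1 rad and horizontal distance between cap_mid and dish_mid below 0.008 m and z of cap_mid in the frame of block_mid between 0.037 and 0.043 m and horizontal distance between ring_mid and cap_mid below 0.009 m and z of ring_mid in the frame of cap_mid between 0.003 and 0.009 m and value of joint tray above 0.019 m and velocity of joint tray between -0.01 and 0.01 m/s); the robot touches nothing.
It also fails if it takes over 125 s, if anything falls off the work surface, if the arm or the gripper's body presses on something with over 40 N, if the wrist force passes 120 N, or if a joint passes its speed limit or range.

## Working session

There is one attempt and no reset: what is moved stays moved. The work goes in short steps, Python scripts to look and compute and a tool call to move; the robot and the scene stay as the last step left them, time stands still between calls to the robot, and variables do not carry over. Pictures are saved under pics/ and viewed, and the job is handed in when it is done.

Besides the shell and the picture viewer there is one more tool, called after "Request:" in YAML: its name, and indented under it one key for each argument. jog_arm: Moves the arm, as the interface text tells. Its arguments: {"type":"object","properties":{"moves":{"type":"array"},"squeeze":{"type":"number"}},"required":["moves"]}

```bash
ls; mkdir -p pics
cat > h.py <<'E'
from rig import r
import numpy as np, cv2
def snap(name,fn,crop=None,scale=1):
    im,d=r.grab_frame(name)
    np.savez(f'last_{name}.npz',im=im,d=d)
    b=im[:,:,::-1]
    if crop: x0,y0,x1,y1=crop; b=b[y0:y1,x0:x1]
    if scale!=1: b=cv2.resize(b,None,fx=scale,fy=scale,interpolation=cv2.INTER_CUBIC)
    cv2.imwrite('pics/'+fn,b)
    return im,d
def world(name,d):
    c=r.calibration(name);R=np.array(c['R']);t=np.array(c['t'])
    v,u=np.mgrid[:d.shape[0],:d.shape[1]]
    P=np.stack([(u-c['cx'])/c['fx']*d,(v-c['cy'])/c['fy']*d,d],-1)
    return (P-t)@R
def ray(name,u,v,z):
    c=r.calibration(name);R=np.array(c['R']);t=np.array(c['t'])
    o=-R.T@t; k=R.T@np.array([(u-c['cx'])/c['fx'],(v-c['cy'])/c['fy'],1])
    return o+k*(z-o[2])/k[2]
def proj(name,X):
    c=r.calibration(name);p=np.array(c['R'])@np.array(X)+np.array(c['t'])
    return c['fx']*p[0]/p[2]+c['cx'],c['fy']*p[1]/p[2]+c['cy']
E
python3 - <<'E'
from h import *
print(r.sense())
for n in('side','top'):
    snap(n,n+'0.png'); c=r.calibration(n); print(n,c, -np.array(c['R']).T@np.array(c['t']))
E
```

```text
pics
{'clock': 0.0, 'qpos': array([ 1.34763919e+00,  3.53683188e-01,  1.63413688e+00, -5.29153149e-06,
        1.15520675e+00, -2.38802725e-03]), 'qvel': array([-0.00040929,  0.00220387, -0.00044923,  0.00214102,  0.0009322 ,
       -0.00031575]), 'joint_efforts': array([-9.99730109e-04, -6.05253053e+01, -3.42064512e+01, -1.10163535e-04,
        9.21862229e-03, -1.92454615e-05]), 'eef_pos': array([136.75014328, 609.3616911 , 230.53862587]), 'tcp_rot': array([-3.14015848e+00,  1.41320180e-06,  2.92082569e+00]), 'contact_force': array([-0.18030185,  0.06039322,  0.17242601]), 'wrist_torque': array([-0.01996783, -0.02363404,  0.00743864]), 'opening': 0.9955420412364933}
side {'fx': 393.064585790921, 'fy': 393.064585790921, 'cx': 280.5776147854062, 'cy': 208.02038906393224, 'R': array([[-0.98839948, -0.15180287, -0.0047292 ],
       [-0.08054727,  0.55033915, -0.83104691],
       [ 0.12875796, -0.8210254 , -0.55618223]]), 't': array([493.08111529,  93.27290011, 953.8354589 ])} [372.06008131 806.64254153 610.35236454]
top {'fx': 425.5121896308915, 'fy': 425.5121896308915, 'cx': 281.3883467338473, 'cy': 211.3258630717544, 'R': array([[-9.21883091e-03, -9.99956767e-01, -1.21572386e-03],
       [-9.91311828e-01,  9.29864552e-03, -1.31203636e-01],
       [ 1.31209268e-01, -4.38269037e-06, -9.91354693e-01]]), 't': array([  51.13470355,  504.81775734, 1156.75069259])} [ 349.12680492   46.44344113 1213.04631886]
```

View pics/side0.png

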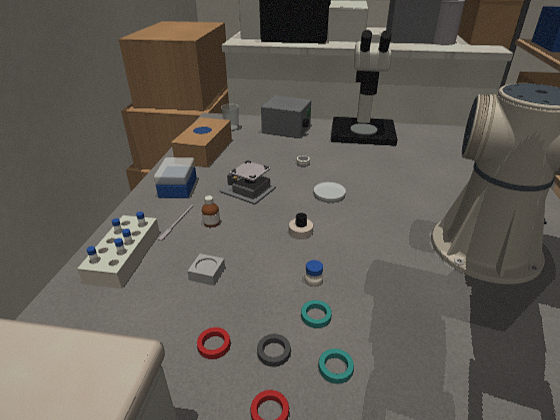

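View pics/top0.png

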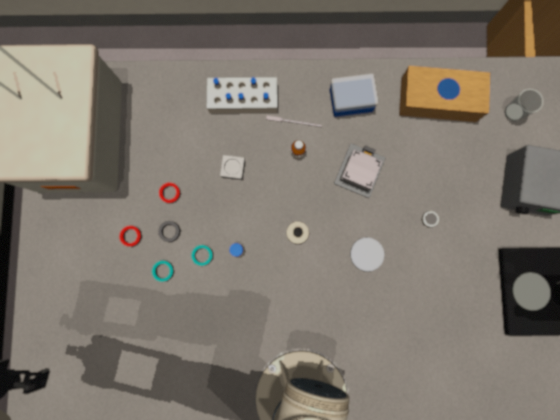

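Run:
```python
import numpy as np,cv2
t=np.load('last_top.npz')['im'][:,:,::-1]; s=np.load('last_side.npz')['im'][:,:,::-1]
def c(im,x0,y0,w,h,k): return cv2.resize(im[y0:y0+h,x0:x0+w],None,fx=k,fy=k,interpolation=cv2.INTER_CUBIC)
a=[c(t,400,185,65,65,4),c(t,205,135,65,65,4),c(t,330,140,65,65,4)]
b=[c(s,270,140,65,65,4),c(s,175,240,65,65,4),c(s,215,150,65,65,4)]
cv2.imwrite('pics/cr1.png',np.vstack([np.hstack(a),np.hstack(b)]))
a=[c(t,265,200,65,65,4),c(t,140,200,65,65,4),c(t,205,220,65,65,4)]
b=[c(s,270,195,65,65,4),c(s,242,318,65,65,4),c(s,285,245,65,65,4)]
cv2.imwrite('pics/cr2.png',np.vstack([np.hstack(a),np.hstack(b)]))
```

```text
(no output)
```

View pics/cr1.png

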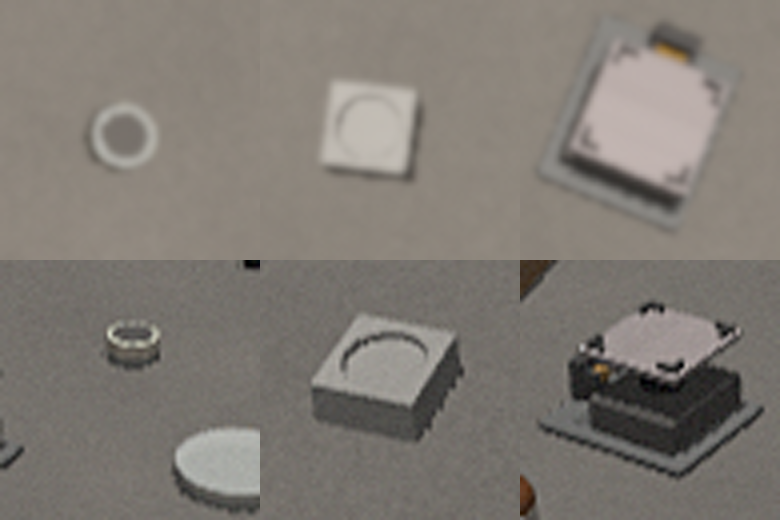

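View pics/cr2.png

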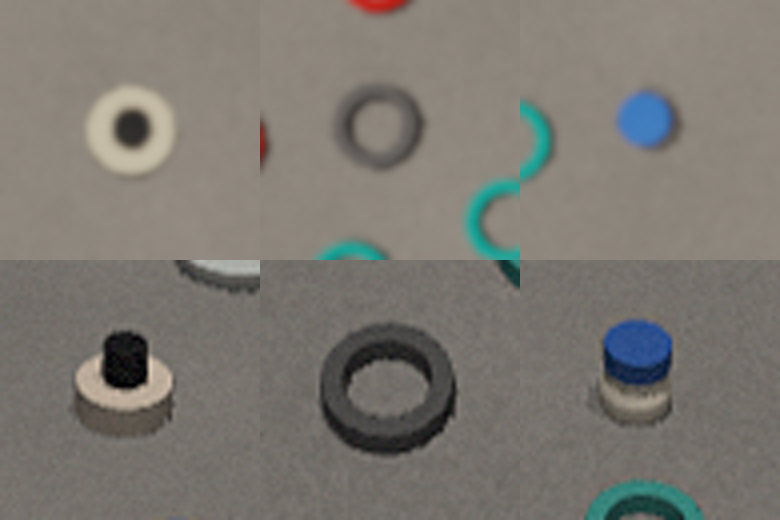

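Run:
```python
from h import *
np.set_printoptions(precision=0,suppress=True,linewidth=200)
t=np.load('last_top.npz');P=world('top',t['d'])
print(P[208:232:2,418:446:2,2])
print('block');print(P[154:182:2,218:250:2,2])
print('tray');print(P[148:196:3,334:388:3,2])
print('jar');print(P[240:262:2,226:250:2,2])
s=np.load('last_side.npz');Q=world('side',s['d'])
print('side dish');print(Q[150:172:1,294:314:1,2])
```

```text
[[ 2.  3.  1. -2.  3.  4.  4.  2.  1. -1.  3. -1.  1. -1.]
 [-4. -4. -2.  1.  1. -1.  1.  2.  2.  5.  0.  3. -1.  0.]
 [ 4.  0. -1. -6. -0. 22. 24. 21. 21. -2.  1.  1. -3.  0.]
 [ 0.  1. -6. 19. 22. 23. 20. 24. 24. 19.  3.  5.  1. -3.]
 [-0. -1.  2. 22. 24. 23. 21. 22. 24. 21.  4.  1. -2.  1.]
 [ 2.  2. 13. 22. 24. 22. 24. 23. 23. 25. 25.  2.  6.  3.]
 [-1. -0. 14. 24. 24. 25. 20. 24. 23. 24. 25.  1.  1.  1.]
 [ 0.  0. -1. 21. 24. 23. 22. 19. 24. 24.  4. -5.  1.  3.]
 [ 0.  2. -3. 14. 23. 24. 22. 27. 21. 23.  4.  2.  0. -1.]
 [-1. -2.  1.  5.  3. 21. 24. 21. -2.  8. -2.  1. -1.  2.]
 [ 4. -0.  1. -1. -1. -1. -4. -1. -0.  2.  4. -2.  1.  1.]
 [ 3.  2.  1. -1.  0.  0. -5.  5.  1.  3.  3. -1. -3.  0.]]
block
[[   0.    2.    2.    2.    3.    2.   -1.   -1. 1213.    0.    2.    1.   -2.    0.    2.    0.]
 [   0.   -1.   -0.   25.   25.   27.   30.    2.    4.    2.   -1.    1.    2.   -1.    2.    3.]
 [   3.    7.    0.   27.   30.   25.   33.   29.   26.   25.   28.   28.   26.   -1.    2.   -2.]
 [   2.    5.    5.   29.   32.   24.   23.   18.   20.   23.   30.   30.   30.   17.   
[... 4350 characters left out ...]
   4.   4.   4.   5.   5.   5.   8.   5.   4.   1.  -1.  -2.  -4.  -1.  -3.  -2.]
 [ -5.  -3.  -1.  -3.  -4.  -1.  -0.   4.   3.   3.   0.   0.  -2.   0.  -4.  -3.  -2.  -2.  -2.  -0.]
 [ -1.  -3.  -5.  -3.  -1.  -2.  -2.  -4.  -2.  -3.  -2.  -4.  -3.  -2.  -3.  -2.  -2.  -2.  -1.  -4.]
 [ -2.  -1.  -2.  -4.  -5.   0.  -2.  -1.  -1.   0.  -2. 610.  -2.  -2.  -2.  -3.  -3.  -1.  -4.  -3.]
 [ -4.  -0.  -1.  -2.  -3.  -1.  -4.  -3.  -1.  -3.  -2.  -6.  -3.  -4.   0.  -3.  -4.  -1.  -2.  -4.]
 [ -3.  -4.  -1.  -2.  -3.  -1.   0.  -1.  -2.  -2.   0.  -1.  -4.  -2.  -3.  -2.  -2.  -3.  -1.  -1.]
 [ -2.  -2.  -3.  -3.  -3.  -1.  -1.  -3.  -2.  -3.  -1.  -2.  -3.  -1.  -4.  -2.  -3.  -3.  -0.  -2.]]
```

```bash
cat > m.py <<'E'
from h import *
# height-thresholded masks, refined: contour of pixels of upper face -> rays to plane -> shape fits
boxes={'top':dict(block=(215,150,250,186),tray=(332,142,390,202),dish=(418,206,446,234),cap=(282,216,314,248),ring=(156,217,184,245)),
 'side':dict(block=(180,245,232,292),tray=(218,150,282,205),dish=(288,148,318,174),cap=(282,208,320,242),ring=(250,328,298,370))}
H=dict(block=28,tray=73,dish=22,cap=24,ring=16)
for n in('top','side'):
    f=np.load(f'last_{n}.npz');P=world(n,f['d']); bias=1 if n=='top' else -2
    for k,(x0,y0,x1,y1) in boxes[n].items():
        z=P[y0:y1,x0:x1,2]-bias
        lo=H[k]-(4 if k!='block' else 9); 
        m=((z>lo)&(z<H[k]+ (40 if k=='cap' else 9))).astype(np.uint8)
        if k=='cap' : m=((z>20)&(z<80)).astype(np.uint8)
        m=cv2.medianBlur(m,3)
        cs,_=cv2.findContours(m,cv2.RETR_EXTERNAL,cv2.CHAIN_APPROX_NONE)
        c=max(cs,key=cv2.contourArea)[:,0,:].astype(float)+[x0,y0]
        W=np.array([ray(n,u,v,H[k])[:2] for u,v in c]).astype(np.float32)
        if k in('block','tray'):
            rc=cv2.minAreaRect(W); print(n,k,np.round(rc[0],1),np.round(rc[1],1),'ang',round(rc[2],1))
        else:
            e=cv2.fitEllipse(W); print(n,k,np.round(e[0],1),np.round(e[1],1))
E
python3 m.py
```

```text
top block [635.4 186. ] [61.2 61.7] ang 83.0
top tray [ 615.5 -175.9] [84.  84.4] ang 66.3
top dish [ 481.4 -373.4] [40.9 42. ]
top cap [446.9   1.9] [58.2 59.3]
top ring [454.5 365.9] [56.1 56.6]
side block [633.6 196.8] [69.2 65.8] ang 82.2
side tray [ 614.1 -166.8] [92.9 89.9] ang 65.9
side dish [ 479.5 -361.2] [40.7 44.4]
side cap [446.9   4.2] [56.7 85.5]
side ring [454.7 372.7] [57.6 60.3]
```

Choices (top-view pixels): block 233,167 (the only square part with a recess); dish 431,219 (22 mm high, white lid; not the wide dish at 368,254 or the blue jar at 237,250); cap 298,232; ring 170,231, the dark one (not the red ones at 170,193 and 131,236, nor the turquoise ones at 202,256 and 163,271); tray 362,170. The crops and the depth data confirm these.

```bash
cat >> h.py <<'E'
def plan(x,y,z,yawdeg):
    s=r.sense(); p=s['eef_pos']; yaw=s['tcp_rot'][2]
    d=np.array([x,y,z])-p; Y=np.radians(yawdeg)
    tw=-(((Y-yaw)+np.pi)%(2*np.pi)-np.pi)
    def loc(Y): return np.array([d[0]*np.cos(Y)+d[1]*np.sin(Y), d[0]*np.sin(Y)-d[1]*np.cos(Y), -d[2]])
    print('t',round(s['clock'],2),'pos',p.round(1),'rpy',np.degrees(s['tcp_rot']).round(2),'open',round(s['opening'],3),'F',s['contact_force'].round(1),'q',s['qpos'].round(2))
    print('twist z %.4f'%tw,'| trans after twist (mm)',loc(Y).round(1),'| at present yaw',loc(yaw).round(1),'| dist %.0f'%np.linalg.norm(d))
E
python3 -c "
from h import *
plan(635.4,186,150,173)"
```

```text
t 0.1 pos [136.8 609.4 230.6] rpy [-179.93   -0.    167.35] open 0.997 F [-0.2 -0.2  1. ] q [ 1.35  0.35  1.63  0.    1.16 -0.  ]
twist z -0.0986 | trans after twist (mm) [-546.5 -359.5   80.6] | at present yaw [-579.2 -303.9   80.6] | dist 659
```

Request:
jog_arm:
  moves:
    - {"grip":-1,"translation":[0,0,0],"twist":[0,0,-0.0986]}
    - {"grip":-1,"translation":[-0.0273,-0.018,0.004],"twist":[0,0,0]}
    - {"grip":-1,"translation":[-0.0273,-0.018,0.004],"twist":[0,0,0]}
    - {"grip":-1,"translation":[-0.0273,-0.018,0.004],"twist":[0,0,0]}
    - {"grip":-1,"translation":[-0.0273,-0.018,0.004],"twist":[0,0,0]}
    - {"grip":-1,"translation":[-0.0273,-0.018,0.004],"twist":[0,0,0]}
    - {"grip":-1,"translation":[-0.0273,-0.018,0.004],"twist":[0,0,0]}
    - {"grip":-1,"translation":[-0.0273,-0.018,0.004],"twist":[0,0,0]}
    - {"grip":-1,"translation":[-0.0273,-0.018,0.004],"twist":[0,0,0]}
    - {"grip":-1,"translation":[-0.0273,-0.018,0.004],"twist":[0,0,0]}
  squeeze: 30

```text
clock: 0.93
eef_pos: [361.9, 417.7, 194.9]
tcp_rot: [-3.141, -0.0, 3.019]
contact_force: [0.2, 1.3, 0.9]
opening: 1.0
```

Request:
jog_arm:
  moves:
    - {"grip":-1,"translation":[-0.0273,-0.018,0.004],"twist":[0,0,0]}
    - {"grip":-1,"translation":[-0.0273,-0.018,0.004],"twist":[0,0,0]}
    - {"grip":-1,"translation":[-0.0273,-0.018,0.004],"twist":[0,0,0]}
    - {"grip":-1,"translation":[-0.0273,-0.018,0.004],"twist":[0,0,0]}
    - {"grip":-1,"translation":[-0.0273,-0.018,0.004],"twist":[0,0,0]}
    - {"grip":-1,"translation":[-0.0273,-0.018,0.004],"twist":[0,0,0]}
    - {"grip":-1,"translation":[-0.0273,-0.018,0.004],"twist":[0,0,0]}
    - {"grip":-1,"translation":[-0.0273,-0.018,0.004],"twist":[0,0,0]}
    - {"grip":-1,"translation":[-0.0273,-0.018,0.004],"twist":[0,0,0]}
    - {"grip":-1,"translation":[-0.0273,-0.018,0.004],"twist":[0,0,0]}

```text
clock: 1.77
eef_pos: [610.9, 205.8, 154.7]
tcp_rot: [-3.141, -0.001, 3.019]
contact_force: [0.7, 0.2, -0.1]
opening: 1.005
```

Request:
jog_arm:
  moves:
    - {"grip":-1,"translation":[-0.0273,-0.018,0.004],"twist":[0,0,0]}
    - {"grip":-1,"translation":[0,0,0],"twist":[0,0,0]}
    - {"grip":-1,"translation":[0,0,0],"twist":[0,0,0]}

```text
clock: 2.02
eef_pos: [635.4, 184.5, 150.3]
tcp_rot: [-3.141, -0.001, 3.017]
contact_force: [-0.7, 0.3, -0.1]
opening: 1.003
```

```bash
python3 -c "
from h import *
plan(635.4,186,60,173)
snap('side','s1.png',(130,150,290,290),4)
snap('top','t1.png')"
```

```text
t 2.02 pos [635.4 184.5 150.3] rpy [-1.7997e+02 -7.0000e-02  1.7285e+02] open 1.003 F [-0.7  0.3 -0.1] q [ 0.28  0.49  1.62  0.    1.04 -1.17]
twist z -0.0026 | trans after twist (mm) [ 0.2  1.4 90.3] | at present yaw [ 0.2  1.4 90.3] | dist 90
```

View pics/s1.png

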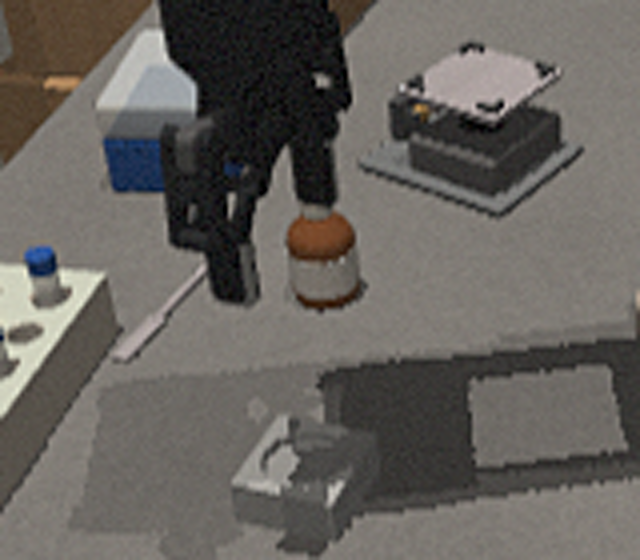

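Request:
jog_arm:
  moves:
    - {"grip":-1,"translation":[0.0002,0.0014,0.03],"twist":[0,0,-0.0026]}
    - {"grip":-1,"translation":[0,0,0.03],"twist":[0,0,0]}
    - {"grip":-1,"translation":[0,0,0.03],"twist":[0,0,0]}
    - {"grip":-1,"translation":[0,0,0.03],"twist":[0,0,0]}
    - {"grip":-1,"translation":[0,0,0.018],"twist":[0,0,0]}
    - {"grip":-1,"translation":[0,0,0.008],"twist":[0,0,0]}
    - {"grip":-1,"translation":[0,0,0],"twist":[0,0,0]}
    - {"grip":0,"translation":[0,0,0],"twist":[0,0,0]}
    - {"grip":0,"translation":[0,0,0],"twist":[0,0,0]}
    - {"grip":0,"translation":[0,0,0],"twist":[0,0,0]}
  squeeze: 25

```text
clock: 2.95
eef_pos: [636.1, 188.0, 7.3]
tcp_rot: [3.14, 0.003, 3.022]
contact_force: [-1.0, 2.3, 4.0]
opening: 0.694
```

Request:
jog_arm:
  moves:
    - {"grip":0,"translation":[0,0,0],"twist":[0,0,0]}
    - {"grip":0,"translation":[0,0,0],"twist":[0,0,0]}
    - {"grip":0,"translation":[0,0,0],"twist":[0,0,0]}
    - {"grip":0,"translation":[0,0,0],"twist":[0,0,0]}

```text
clock: 3.28
eef_pos: [636.1, 188.0, 7.2]
tcp_rot: [3.14, 0.002, 3.022]
contact_force: [-1.7, 1.3, 7.2]
opening: 0.694
```

```bash
python3 -c "
from h import *
plan(635.4,186,4,173)
snap('side','s2.png',(130,150,290,290),4)
snap('top','t1.png')"
```

```text
t 3.28 pos [636.1 188.    7.2] rpy [1.7992e+02 1.4000e-01 1.7314e+02] open 0.694 F [-1.7  1.3  7.2] q [ 0.28  0.67  1.68  0.    0.79 -1.17]
twist z 0.0025 | trans after twist (mm) [ 0.4 -2.   3.2] | at present yaw [ 0.4 -2.   3.2] | dist 4
```

View pics/s2.png

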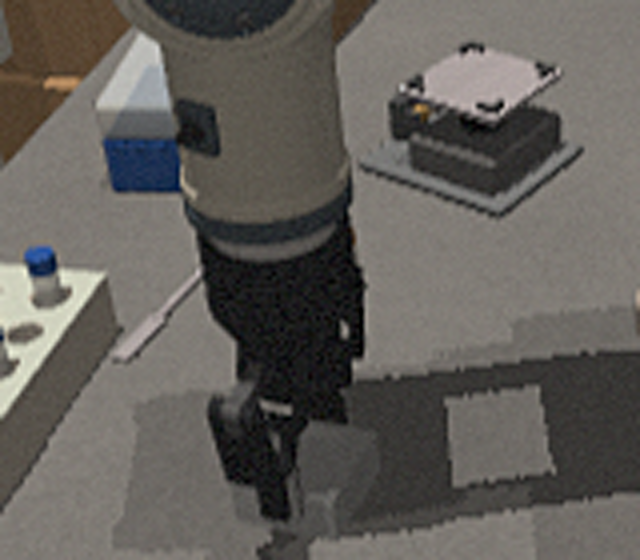

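Request:
jog_arm:
  moves:
    - {"grip":-1,"translation":[0,0,0],"twist":[0,0,0]}
    - {"grip":-1,"translation":[0,0,0],"twist":[0,0,0]}
    - {"grip":-1,"translation":[0,0,0],"twist":[0,0,0]}
    - {"grip":-1,"translation":[0,0,0],"twist":[0,0,0]}
    - {"grip":-1,"translation":[0,0,-0.02],"twist":[0,0,0]}
    - {"grip":-1,"translation":[0,0,-0.02],"twist":[0,0,0.12]}
    - {"grip":-1,"translation":[0,0,0],"twist":[0,0,0.12]}
    - {"grip":-1,"translation":[0,0,0],"twist":[0,0,0.12]}
    - {"grip":-1,"translation":[0,0,0],"twist":[0,0,0.12]}
    - {"grip":-1,"translation":[0,0,0],"twist":[0,0,0.12]}

```text
clock: 4.22
eef_pos: [634.9, 187.3, 45.4]
tcp_rot: [-3.142, 0.0, 2.416]
contact_force: [-0.3, 0.5, -0.7]
opening: 0.999
```

Request:
jog_arm:
  moves:
    - {"grip":-1,"translation":[0,0,0],"twist":[0,0,0.12]}
    - {"grip":-1,"translation":[0,0,0],"twist":[0,0,0.12]}
    - {"grip":-1,"translation":[0,0,0],"twist":[0,0,0.12]}
    - {"grip":-1,"translation":[0,0,0],"twist":[0,0,0.12]}
    - {"grip":-1,"translation":[0,0,0],"twist":[0,0,0.12]}
    - {"grip":-1,"translation":[0,0,0],"twist":[0,0,0.12]}
    - {"grip":-1,"translation":[0,0,0],"twist":[0,0,0.12]}
    - {"grip":-1,"translation":[0,0,0],"twist":[0,0,0.12]}
    - {"grip":-1,"translation":[0,0,0],"twist":[0,0,0]}
    - {"grip":-1,"translation":[0,0,0],"twist":[0,0,0]}

```text
clock: 5.05
eef_pos: [634.8, 187.3, 45.1]
tcp_rot: [-3.141, 0.0, 1.466]
contact_force: [-0.5, -0.3, -1.5]
opening: 1.001
```

```bash
python3 -c "
from h import *
plan(635.7,187.4,4,83)"
```

```text
t 5.05 pos [634.8 187.3  45.1] rpy [-1.7999e+02  1.0000e-02  8.3980e+01] open 1.001 F [-0.5 -0.3 -1.5] q [ 0.28  0.62  1.67 -0.    0.85  0.39]
twist z 0.0171 | trans after twist (mm) [ 0.2  0.9 41.1] | at present yaw [ 0.2  0.9 41.1] | dist 41
```

Request:
jog_arm:
  moves:
    - {"grip":-1,"translation":[0.0002,0.0009,0.02],"twist":[0,0,0.017]}
    - {"grip":-1,"translation":[0,0,0.014],"twist":[0,0,0]}
    - {"grip":-1,"translation":[0,0,0.007],"twist":[0,0,0]}
    - {"grip":-1,"translation":[0,0,0],"twist":[0,0,0]}
    - {"grip":-1,"translation":[0,0,0],"twist":[0,0,0]}

```text
clock: 5.47
eef_pos: [635.3, 187.3, 3.7]
tcp_rot: [-3.14, 0.001, 1.446]
contact_force: [0.3, 0.6, 1.0]
opening: 0.997
```

Request:
jog_arm:
  moves:
    - {"grip":0.2,"translation":[0,0,0],"twist":[0,0,0]}
    - {"grip":0.2,"translation":[0,0,0],"twist":[0,0,0]}
    - {"grip":0.2,"translation":[0,0,0],"twist":[0,0,0]}
    - {"grip":0.2,"translation":[0,0,0],"twist":[0,0,0]}
    - {"grip":0.2,"translation":[0,0,0],"twist":[0,0,0]}
  squeeze: 30

```text
clock: 5.88
eef_pos: [636.4, 187.6, 5.2]
tcp_rot: [3.14, -0.001, 1.445]
contact_force: [-0.9, 0.2, 6.9]
opening: 0.704
```

```bash
python3 -c "
from h import *
plan(635.7,187.4,80,66.3)"
```

```text
t 5.88 pos [636.4 187.6   5.2] rpy [ 1.7993e+02 -3.0000e-02  8.2800e+01] open 0.704 F [-0.9  0.2  6.9] q [0.28 0.67 1.68 0.   0.79 0.41]
twist z 0.2880 | trans after twist (mm) [ -0.5  -0.5 -74.8] | at present yaw [ -0.3  -0.7 -74.8] | dist 75
```

Request:
jog_arm:
  moves:
    - {"grip":0.2,"translation":[0,0,-0.01],"twist":[0,0,0]}
    - {"grip":0.2,"translation":[0,0,-0.025],"twist":[0,0,0]}
    - {"grip":0.2,"translation":[0,0,-0.03],"twist":[0,0,0]}
    - {"grip":0.2,"translation":[0,0,-0.03],"twist":[0,0,0.072]}
    - {"grip":0.2,"translation":[0,0,-0.03],"twist":[0,0,0.072]}
    - {"grip":0.2,"translation":[0,0,-0.02],"twist":[0,0,0.072]}
    - {"grip":0.2,"translation":[0,0,-0.01],"twist":[0,0,0.072]}
    - {"grip":0.2,"translation":[0,0,0],"twist":[0,0,0]}
    - {"grip":0.2,"translation":[0,0,0],"twist":[0,0,0]}

```text
clock: 6.63
eef_pos: [635.8, 187.5, 159.8]
tcp_rot: [3.141, -0.0, 1.159]
contact_force: [-0.3, -0.0, -2.5]
opening: 0.691
```

```bash
python3 -c "
from h import *
plan(616.2,-174.8,150,66.3)"
```

```text
t 6.63 pos [635.8 187.5 159.8] rpy [ 1.7997e+02 -3.0000e-02  6.6420e+01] open 0.691 F [-0.3 -0.  -2.5] q [ 0.28  0.48  1.61 -0.    1.05  0.7 ]
twist z 0.0021 | trans after twist (mm) [-339.6  127.7    9.8] | at present yaw [-339.8  127.     9.8] | dist 363
```

Request:
jog_arm:
  moves:
    - {"grip":0.2,"translation":[-0.015,0.0056,0],"twist":[0,0,0.002]}
    - {"grip":0.2,"translation":[-0.03,0.0113,0],"twist":[0,0,0]}
    - {"grip":0.2,"translation":[-0.035,0.0132,0],"twist":[0,0,0]}
    - {"grip":0.2,"translation":[-0.035,0.0132,0],"twist":[0,0,0]}
    - {"grip":0.2,"translation":[-0.035,0.0132,0],"twist":[0,0,0]}
    - {"grip":0.2,"translation":[-0.035,0.0132,0],"twist":[0,0,0]}
    - {"grip":0.2,"translation":[-0.035,0.0132,0],"twist":[0,0,0]}
    - {"grip":0.2,"translation":[-0.035,0.0132,0],"twist":[0,0,0]}
    - {"grip":0.2,"translation":[-0.035,0.0132,0],"twist":[0,0,0]}
    - {"grip":0.2,"translation":[-0.03,0.0113,0],"twist":[0,0,0]}

```text
clock: 7.47
eef_pos: [615.0, -156.8, 157.6]
tcp_rot: [-3.139, 0.001, 1.156]
contact_force: [0.1, 0.6, -2.2]
opening: 0.698
```

Request:
jog_arm:
  moves:
    - {"grip":0.2,"translation":[-0.0196,0.0073,0],"twist":[0,0,0]}
    - {"grip":0.2,"translation":[0,0,0.02],"twist":[0,0,0]}
    - {"grip":0.2,"translation":[0,0,0],"twist":[0,0,0]}
    - {"grip":0.2,"translation":[0,0,0],"twist":[0,0,0]}

```text
clock: 7.8
eef_pos: [613.5, -174.9, 137.0]
tcp_rot: [-3.136, 0.001, 1.155]
contact_force: [0.8, -0.2, -2.2]
opening: 0.696
```

```bash
python3 -c "
from h import *
plan(616.2,-174.8,90,66.3)
snap('side','s3.png',(180,100,320,220),5)
snap('top','t3.png')"
```

```text
t 7.8 pos [ 613.5 -174.9  137. ] rpy [-1.7971e+02  4.0000e-02  6.6200e+01] open 0.696 F [ 0.8 -0.2 -2.2] q [-0.28  0.47  1.68  0.    1.    0.14]
twist z -0.0018 | trans after twist (mm) [ 1.2  2.5 47. ] | at present yaw [ 1.2  2.5 47. ] | dist 47
```

View pics/s3.png

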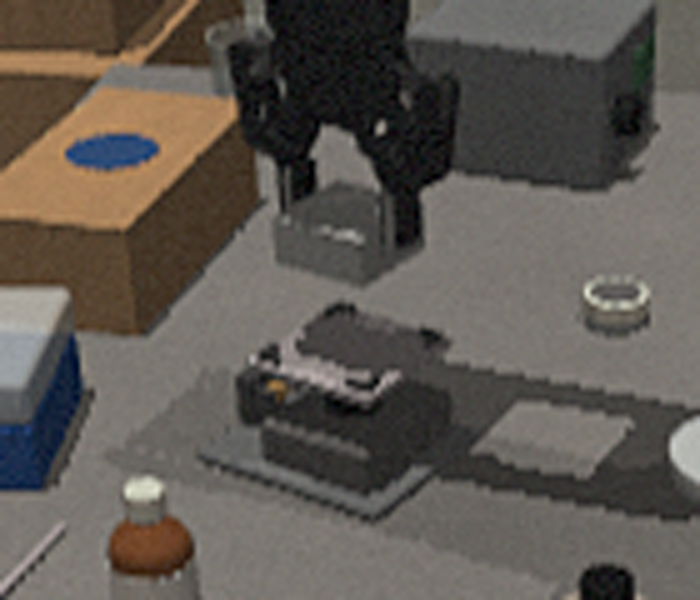

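Request:
jog_arm:
  moves:
    - {"grip":0.2,"translation":[0.0012,0.0025,0.02],"twist":[0,0,-0.002]}
    - {"grip":0.2,"translation":[0,0,0.017],"twist":[0,0,0]}
    - {"grip":0.2,"translation":[0,0,0.01],"twist":[0,0,0]}
    - {"grip":0.2,"translation":[0,0,0],"twist":[0,0,0]}
    - {"grip":0.2,"translation":[0,0,0],"twist":[0,0,0]}

```text
clock: 8.32
eef_pos: [618.4, -174.2, 92.4]
tcp_rot: [-3.141, 0.0, 1.158]
contact_force: [0.6, -1.1, -2.8]
opening: 0.699
```

```bash
python3 -c "
from h import *
plan(616.2,-174.8,79,66.3)
snap('side','s4.png',(180,100,320,220),5)"
```

```text
t 8.32 pos [ 618.4 -174.2   92.4] rpy [-1.7995e+02  1.0000e-02  6.6350e+01] open 0.699 F [ 0.6 -1.1 -2.8] q [-0.28  0.53  1.7  -0.    0.91  0.14]
twist z 0.0008 | trans after twist (mm) [-1.4 -1.8 13.4] | at present yaw [-1.4 -1.8 13.4] | dist 14
```

View pics/s4.png

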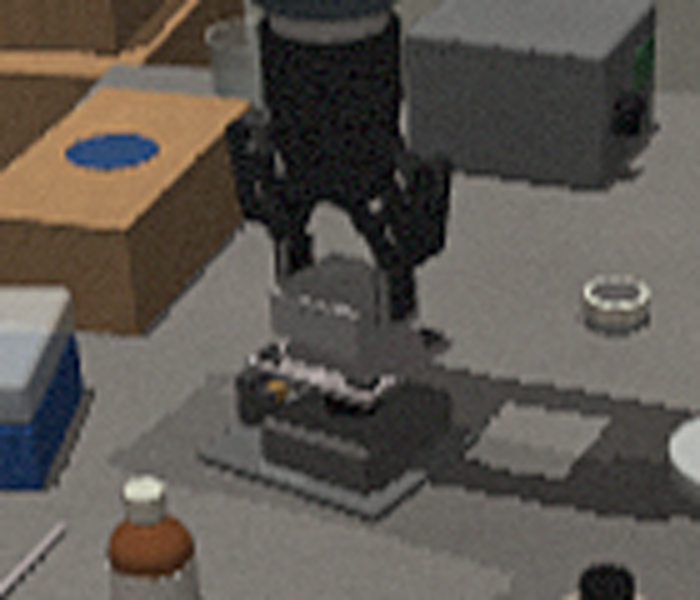

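Request:
jog_arm:
  moves:
    - {"grip":0.2,"translation":[-0.0012,-0.0016,0.008],"twist":[0,0,0]}
    - {"grip":0.2,"translation":[0,0,0],"twist":[0,0,0]}
    - {"grip":0.2,"translation":[0,0,0],"twist":[0,0,0]}
    - {"grip":0.2,"translation":[0,0,0],"twist":[0,0,0]}

```text
clock: 8.7
eef_pos: [616.6, -175.3, 84.6]
tcp_rot: [3.141, -0.0, 1.157]
contact_force: [-0.5, 0.7, -1.4]
opening: 0.693
```

```bash
python3 -c "
from h import *
plan(616.2,-174.8,78,66.3)
snap('side','s5.png',(200,120,300,200),7)
snap('top','t5.png',(320,120,400,200),7)"
```

```text
t 8.7 pos [ 616.6 -175.3   84.6] rpy [179.98  -0.    66.29] open 0.693 F [-0.5  0.7 -1.4] q [-0.28  0.54  1.71  0.    0.9   0.13]
twist z -0.0002 | trans after twist (mm) [ 0.3 -0.6  6.6] | at present yaw [ 0.3 -0.6  6.6] | dist 7
```

View pics/s5.png

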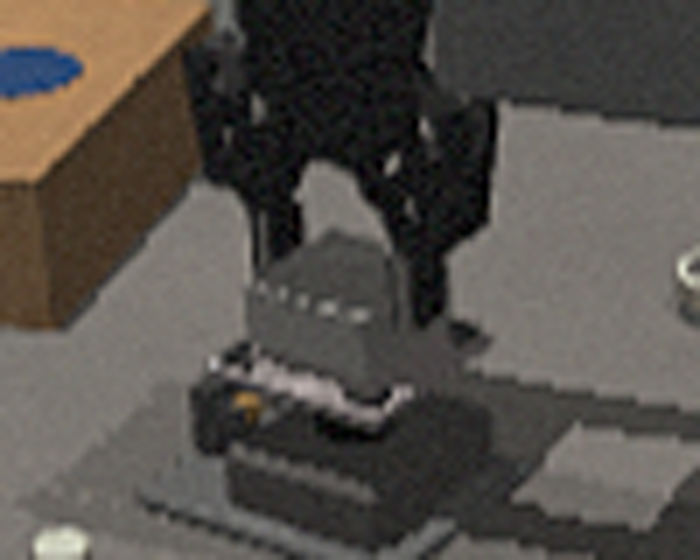

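View pics/t5.png

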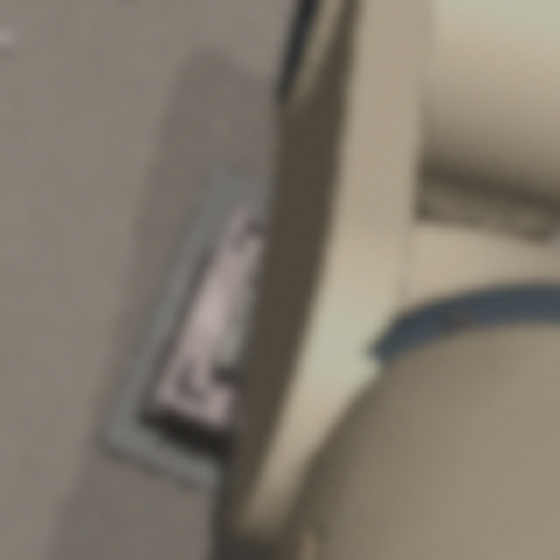

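Request:
jog_arm:
  moves:
    - {"grip":0.2,"translation":[0,-0.0004,0.003],"twist":[0,0,0]}
    - {"grip":0.2,"translation":[0,0,0.002],"twist":[0,0,0]}
    - {"grip":0.2,"translation":[0,0,0.001],"twist":[0,0,0]}
    - {"grip":0.2,"translation":[0,0,0],"twist":[0,0,0]}
    - {"grip":0.2,"translation":[0,0,0],"twist":[0,0,0]}

```text
clock: 9.22
eef_pos: [616.1, -175.0, 78.3]
tcp_rot: [-3.141, 0.0, 1.157]
contact_force: [0.4, 0.1, -1.3]
opening: 0.696
```

```bash
python3 -c "
from h import *
plan(616.2,-174.8,78,66.3)
snap('side','s6.png',(200,120,300,200),7)"
```

```text
t 9.22 pos [ 616.1 -175.    78.3] rpy [-179.99    0.     66.29] open 0.696 F [ 0.4  0.1 -1.3] q [-0.28  0.55  1.71  0.    0.88  0.13]
twist z -0.0002 | trans after twist (mm) [ 0.3 -0.   0.3] | at present yaw [ 0.3 -0.   0.3] | dist 0
```

View pics/s6.png

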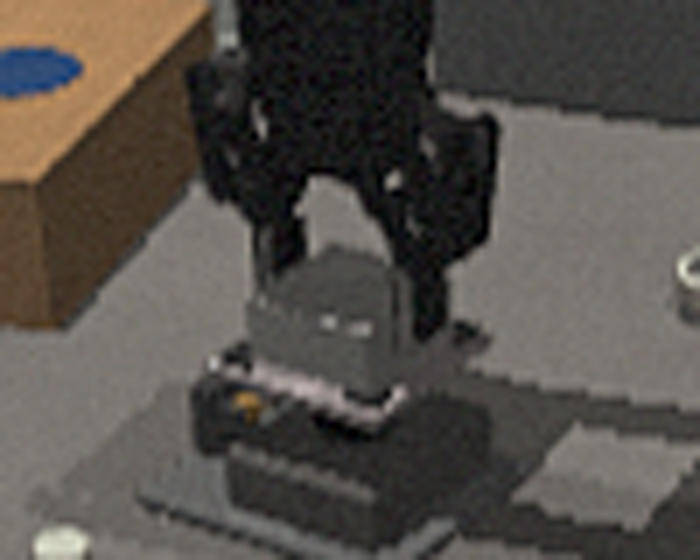

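Request:
jog_arm:
  moves:
    - {"grip":0.2,"translation":[0,0,0.0015],"twist":[0,0,0]}
    - {"grip":0.2,"translation":[0,0,0],"twist":[0,0,0]}
    - {"grip":0.2,"translation":[0,0,0],"twist":[0,0,0]}

```text
clock: 9.52
eef_pos: [616.2, -175.1, 77.0]
tcp_rot: [3.141, 0.0, 1.157]
contact_force: [-2.1, 0.6, 2.7]
opening: 0.693
```

Request:
jog_arm:
  moves:
    - {"grip":-0.5,"translation":[0,0,0],"twist":[0,0,0]}
    - {"grip":-0.8,"translation":[0,0,0],"twist":[0,0,0]}
    - {"grip":-1,"translation":[0,0,0],"twist":[0,0,0]}
    - {"grip":-1,"translation":[0,0,0],"twist":[0,0,0]}
    - {"grip":-1,"translation":[0,0,0],"twist":[0,0,0]}

```text
clock: 9.93
eef_pos: [616.2, -175.1, 76.7]
tcp_rot: [3.142, 0.0, 1.157]
contact_force: [-0.5, 0.0, 0.4]
opening: 0.999
```

```bash
python3 -c "
from h import *
plan(616.2,-174.8,170,66.3)
snap('side','s7.png',(200,120,300,200),7)"
```

```text
t 9.93 pos [ 616.2 -175.1   76.7] rpy [179.99   0.    66.29] open 0.999 F [-0.5  0.   0.4] q [-0.28  0.55  1.71 -0.    0.88  0.13]
twist z -0.0002 | trans after twist (mm) [  0.3  -0.1 -93.3] | at present yaw [  0.3  -0.1 -93.3] | dist 93
```

View pics/s7.png

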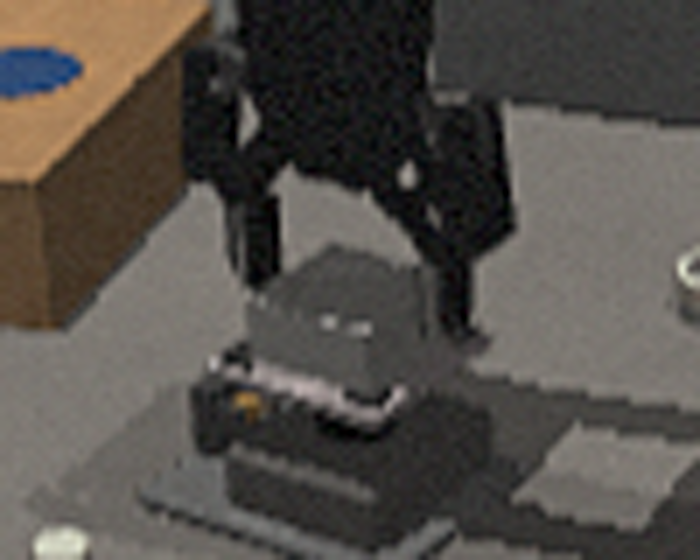

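Request:
jog_arm:
  moves:
    - {"grip":-1,"translation":[0,0,-0.015],"twist":[0,0,0]}
    - {"grip":-1,"translation":[0,0,-0.03],"twist":[0,0,0]}
    - {"grip":-1,"translation":[0,0,-0.04],"twist":[0,0,0]}
    - {"grip":-1,"translation":[0,0,-0.01],"twist":[0,0,0]}

```text
clock: 10.32
eef_pos: [618.7, -175.8, 177.3]
tcp_rot: [3.135, -0.001, 1.157]
contact_force: [1.9, -1.4, 0.2]
opening: 1.001
```

```bash
python3 -c "
from h import *
plan(482,-372.5,100,66.3)"
```

```text
t 10.32 pos [ 618.7 -175.8  177.3] rpy [ 1.7961e+02 -5.0000e-02  6.6290e+01] open 1.001 F [ 1.9 -1.4  0.2] q [-0.28  0.43  1.65  0.    1.06  0.13]
twist z -0.0001 | trans after twist (mm) [-235.1  -46.1   77.3] | at present yaw [-235.1  -46.1   77.3] | dist 252
```

Request:
jog_arm:
  moves:
    - {"grip":-1,"translation":[-0.03,-0.0056,0],"twist":[0,0,0]}
    - {"grip":-1,"translation":[-0.035,-0.0066,0.005],"twist":[0,0,0]}
    - {"grip":-1,"translation":[-0.035,-0.0066,0.015],"twist":[0,0,0]}
    - {"grip":-1,"translation":[-0.035,-0.0066,0.015],"twist":[0,0,0]}
    - {"grip":-1,"translation":[-0.035,-0.0066,0.015],"twist":[0,0,0]}
    - {"grip":-1,"translation":[-0.035,-0.0066,0.015],"twist":[0,0,0]}
    - {"grip":-1,"translation":[-0.0297,-0.0055,0.01],"twist":[0,0,0]}
    - {"grip":-1,"translation":[0,0,0],"twist":[0,0,0]}
    - {"grip":-1,"translation":[0,0,0],"twist":[0,0,0]}

```text
clock: 11.07
eef_pos: [480.2, -373.1, 96.1]
tcp_rot: [-3.14, -0.0, 1.154]
contact_force: [1.2, -0.3, 0.8]
opening: 1.002
```

```bash
python3 -c "
from h import *
plan(482,-372.5,9,66.3)
snap('side','s8.png',(200,120,340,200),5)
snap('top','t8.png',(320,120,480,260),5)
# block check
f=np.load('last_top.npz')"
```

```text
t 11.07 pos [ 480.2 -373.1   96.1] rpy [-1.7993e+02 -2.0000e-02  6.6120e+01] open 1.002 F [ 1.2 -0.3  0.8] q [-0.66  0.48  1.78  0.    0.89 -0.25]
twist z -0.0031 | trans after twist (mm) [ 1.3  1.4 87.1] | at present yaw [ 1.3  1.4 87.1] | dist 87
```

View pics/s8.png

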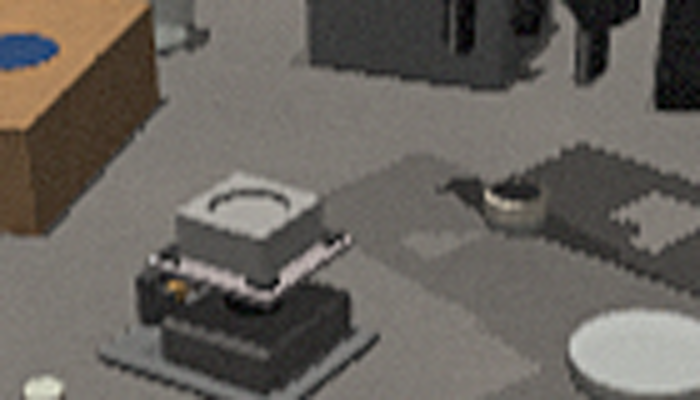

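View pics/t8.png

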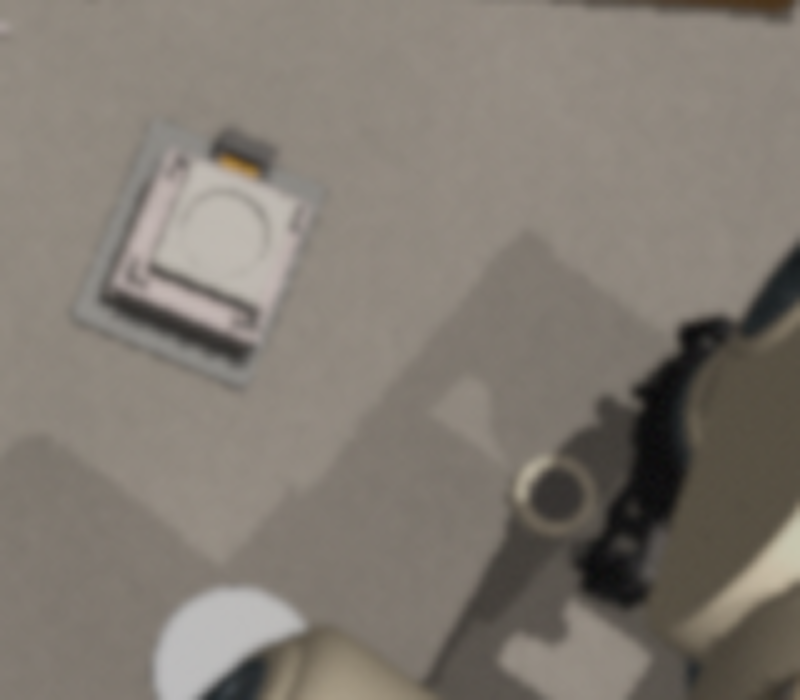

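Run:
```python
from h import *
f=np.load('last_top.npz');P=world('top',f['d'])
z=P[135:200,330:400,2]
m=((z>92)&(z<115)).astype(np.uint8);m=cv2.medianBlur(m,3)
print('z med block top',np.median(z[(z>85)&(z<115)]), 'tray',np.median(z[(z>66)&(z<78)]))
cs,_=cv2.findContours(m,0,cv2.CHAIN_APPROX_NONE);c=max(cs,key=cv2.contourArea)[:,0].astype(float)+[330,135]
W=np.array([ray('top',u,v,99)[:2] for u,v in c],np.float32);print(cv2.minAreaRect(W))
```

```text
z med block top 99.06941240697068 tray 74.08043819411012
((615.3272094726562, -176.79676818847656), (60.30900573730469, 62.90629577636719), 66.67448425292969)
```

Request:
jog_arm:
  moves:
    - {"grip":-1,"translation":[0.001,0.001,0.03],"twist":[0,0,0]}
    - {"grip":-1,"translation":[0,0,0.03],"twist":[0,0,0]}
    - {"grip":-1,"translation":[0,0,0.017],"twist":[0,0,0]}
    - {"grip":-1,"translation":[0,0,0.008],"twist":[0,0,0]}
    - {"grip":-1,"translation":[0,0,0],"twist":[0,0,0]}
    - {"grip":-1,"translation":[0,0,0],"twist":[0,0,0]}
  squeeze: 20

```text
clock: 11.67
eef_pos: [483.7, -371.3, 12.4]
tcp_rot: [3.141, 0.0, 1.158]
contact_force: [0.5, 0.1, 0.7]
opening: 1.002
```

Request:
jog_arm:
  moves:
    - {"grip":-1,"translation":[-0.001,0.0,0.0025],"twist":[0,0,0]}
    - {"grip":-0.4,"translation":[0,0,0],"twist":[0,0,0]}
    - {"grip":0.1,"translation":[0,0,0],"twist":[0,0,0]}
    - {"grip":0.1,"translation":[0,0,0],"twist":[0,0,0]}
    - {"grip":0.1,"translation":[0,0,0],"twist":[0,0,0]}
    - {"grip":0.1,"translation":[0,0,0],"twist":[0,0,0]}
    - {"grip":0.1,"translation":[0,0,0],"twist":[0,0,0]}
    - {"grip":0.1,"translation":[0,0,0],"twist":[0,0,0]}

```text
clock: 12.33
eef_pos: [482.6, -372.9, 10.1]
tcp_rot: [3.141, 0.0, 1.157]
contact_force: [-2.0, 0.6, 5.6]
opening: 0.506
```

```bash
python3 -c "
from h import *
plan(482.3,-371.7,9,66.3)
snap('side','s9.png',(260,120,340,180),8)"
```

```text
t 12.33 pos [ 482.6 -372.9   10.1] rpy [1.7995e+02 1.0000e-02 6.6280e+01] open 0.506 F [-2.   0.6  5.6] q [-0.66  0.61  1.81  0.    0.73 -0.25]
twist z -0.0003 | trans after twist (mm) [ 1.  -0.8  1.1] | at present yaw [ 1.  -0.8  1.1] | dist 2
```

View pics/s9.png

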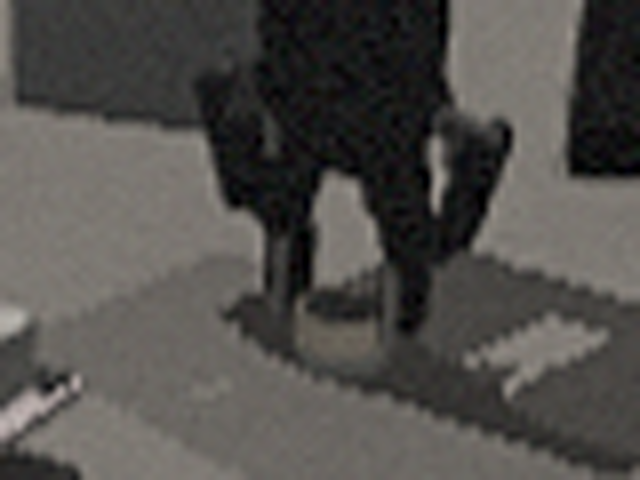

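Request:
jog_arm:
  moves:
    - {"grip":-0.8,"translation":[0,0,0],"twist":[0,0,0]}
    - {"grip":-0.8,"translation":[0,0,0],"twist":[0,0,0]}
    - {"grip":-0.8,"translation":[0,0,0],"twist":[0,0,0]}
    - {"grip":-0.8,"translation":[0,0,0],"twist":[0,0,0.12]}
    - {"grip":-0.8,"translation":[0,0,0],"twist":[0,0,0.12]}
    - {"grip":-0.8,"translation":[0,0,0],"twist":[0,0,0.12]}
    - {"grip":-0.8,"translation":[0,0,0],"twist":[0,0,0.12]}
    - {"grip":-0.8,"translation":[0,0,0],"twist":[0,0,0.12]}
    - {"grip":-0.8,"translation":[0,0,0],"twist":[0,0,0.12]}
    - {"grip":-0.8,"translation":[0,0,0],"twist":[0,0,0.12]}

```text
clock: 13.22
eef_pos: [482.2, -372.6, 9.2]
tcp_rot: [-3.141, 0.0, 0.311]
contact_force: [-0.1, -0.9, -0.4]
opening: 0.903
```

Request:
jog_arm:
  moves:
    - {"grip":-0.8,"translation":[0,0,0],"twist":[0,0,0.12]}
    - {"grip":-0.8,"translation":[0,0,0],"twist":[0,0,0.12]}
    - {"grip":-0.8,"translation":[0,0,0],"twist":[0,0,0.12]}
    - {"grip":-0.8,"translation":[0,0,0],"twist":[0,0,0.12]}
    - {"grip":-0.8,"translation":[0,0,0],"twist":[0,0,0.12]}
    - {"grip":-0.8,"translation":[0,0,0],"twist":[0,0,0.12]}
    - {"grip":-0.8,"translation":[0,0,0],"twist":[0,0,0]}
    - {"grip":-0.8,"translation":[0,0,0],"twist":[0,0,0]}

```text
clock: 13.88
eef_pos: [482.2, -372.6, 9.2]
tcp_rot: [-3.142, 0.0, -0.399]
contact_force: [-0.1, 0.1, -1.2]
opening: 0.899
```

```bash
python3 -c "
from h import *
plan(482.6,-372.9,9,-23.7)"
```

```text
t 13.88 pos [ 482.2 -372.6    9.2] rpy [-1.800e+02  1.000e-02 -2.288e+01] open 0.899 F [-0.1  0.1 -1.2] q [-0.66  0.61  1.81 -0.    0.73  1.31]
twist z 0.0144 | trans after twist (mm) [0.4 0.1 0.2] | at present yaw [0.4 0.1 0.2] | dist 1
```

Request:
jog_arm:
  moves:
    - {"grip":-0.4,"translation":[0.0004,0,0],"twist":[0,0,0]}
    - {"grip":0.1,"translation":[0,0,0],"twist":[0,0,0]}
    - {"grip":0.1,"translation":[0,0,0],"twist":[0,0,0]}
    - {"grip":0.1,"translation":[0,0,0],"twist":[0,0,0]}
    - {"grip":0.1,"translation":[0,0,0],"twist":[0,0,0]}
    - {"grip":0.1,"translation":[0,0,0],"twist":[0,0,0]}
    - {"grip":0.1,"translation":[0,0,0],"twist":[0,0,0]}
  squeeze: 25

```text
clock: 14.47
eef_pos: [482.7, -372.8, 9.5]
tcp_rot: [3.142, -0.0, -0.403]
contact_force: [-1.5, 0.4, 4.7]
opening: 0.502
```

Request:
jog_arm:
  moves:
    - {"grip":0.1,"translation":[0,0,-0.005],"twist":[0,0,0]}
    - {"grip":0.1,"translation":[0,0,-0.015],"twist":[0,0,0]}
    - {"grip":0.1,"translation":[0,0,-0.03],"twist":[0,0,0]}
    - {"grip":0.1,"translation":[0,0,-0.04],"twist":[0,0,0]}
    - {"grip":0.1,"translation":[0,0,-0.04],"twist":[0,0,0]}
    - {"grip":0.1,"translation":[0,0,-0.015],"twist":[0,0,0]}
    - {"grip":0.1,"translation":[0,0,0],"twist":[0,0,0]}

```text
clock: 15.05
eef_pos: [484.9, -374.5, 159.3]
tcp_rot: [3.14, -0.008, -0.403]
contact_force: [0.8, -1.0, -0.9]
opening: 0.501
```

```bash
python3 -c "
from h import *
plan(616.2,-175.1,150,-22.9)
snap('side','s10.png',(230,80,370,200),5)"
```

```text
t 15.05 pos [ 484.9 -374.5  159.3] rpy [179.89  -0.44 -23.08] open 0.501 F [ 0.8 -1.  -0.9] q [-0.66  0.41  1.73  0.    1.    1.31]
twist z -0.0032 | trans after twist (mm) [  43.4 -234.8    9.3] | at present yaw [  42.6 -234.9    9.3] | dist 239
```

View pics/s10.png

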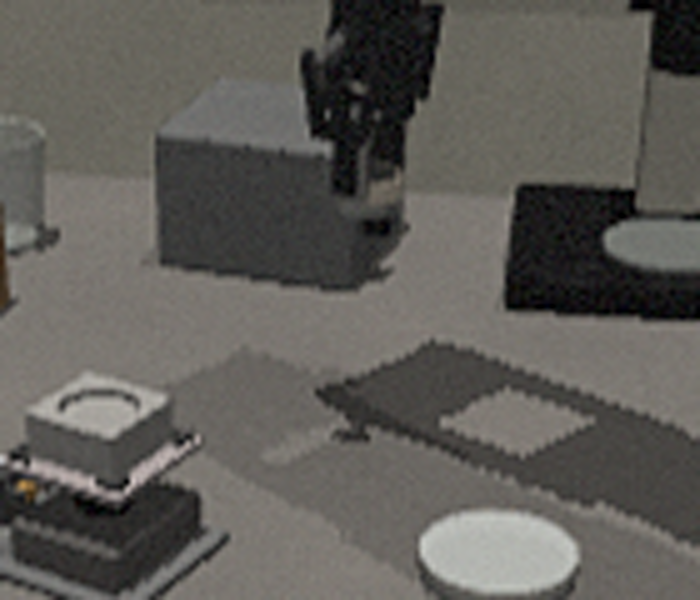

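Request:
jog_arm:
  moves:
    - {"grip":0.1,"translation":[0.0035,-0.018,0],"twist":[0,0,0]}
    - {"grip":0.1,"translation":[0.0065,-0.034,0],"twist":[0,0,0]}
    - {"grip":0.1,"translation":[0.0065,-0.034,0],"twist":[0,0,0]}
    - {"grip":0.1,"translation":[0.0065,-0.034,0],"twist":[0,0,0]}
    - {"grip":0.1,"translation":[0.0065,-0.034,0],"twist":[0,0,0]}
    - {"grip":0.1,"translation":[0.0065,-0.034,0],"twist":[0,0,0]}
    - {"grip":0.1,"translation":[0.006,-0.0313,0],"twist":[0,0,0]}
    - {"grip":0.1,"translation":[0.003,-0.015,0],"twist":[0,0,0]}
    - {"grip":0.1,"translation":[0,0,0],"twist":[0,0,0]}
    - {"grip":0.1,"translation":[0,0,0],"twist":[0,0,0]}

```text
clock: 15.93
eef_pos: [615.2, -174.3, 152.7]
tcp_rot: [3.141, 0.002, -0.401]
contact_force: [-0.1, 0.5, -0.6]
opening: 0.5
```

Request:
jog_arm:
  moves:
    - {"grip":0.1,"translation":[0,0,0.015],"twist":[0,0,0]}
    - {"grip":0.1,"translation":[0,0,0.015],"twist":[0,0,0]}
    - {"grip":0.1,"translation":[0,0,0],"twist":[0,0,0]}
    - {"grip":0.1,"translation":[0,0,0],"twist":[0,0,0]}
    - {"grip":0.1,"translation":[0,0,0],"twist":[0,0,0]}

```text
clock: 16.35
eef_pos: [615.6, -175.9, 124.6]
tcp_rot: [3.141, 0.0, -0.404]
contact_force: [0.4, 0.4, -0.6]
opening: 0.497
```

```bash
python3 -c "
from h import *
plan(616.2,-175.1,115,-22.9)
snap('side','s11.png',(200,100,300,180),7)"
```

```text
t 16.35 pos [ 615.6 -175.9  124.6] rpy [ 1.7999e+02  1.0000e-02 -2.3160e+01] open 0.497 F [ 0.4  0.4 -0.6] q [-0.28  0.49  1.69 -0.    0.97  1.69]
twist z -0.0045 | trans after twist (mm) [ 0.3 -1.   9.6] | at present yaw [ 0.3 -1.   9.6] | dist 10
```

View pics/s11.png

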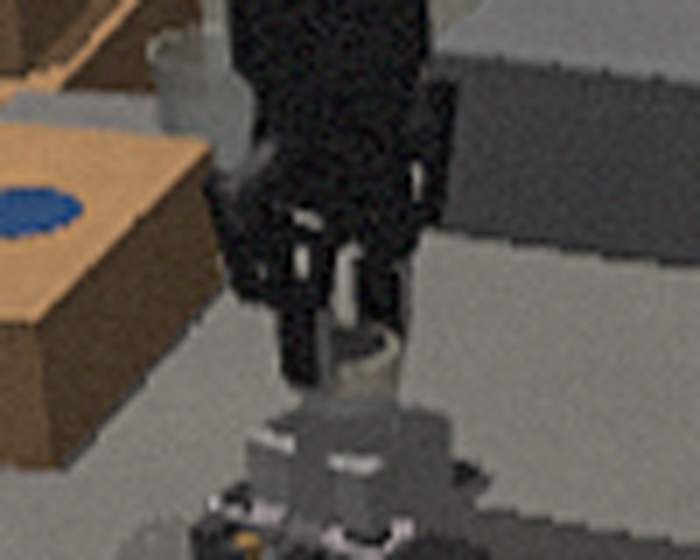

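Request:
jog_arm:
  moves:
    - {"grip":0.1,"translation":[0.0003,-0.0009,0.006],"twist":[0,0,0]}
    - {"grip":0.1,"translation":[0,0,0.006],"twist":[0,0,0]}
    - {"grip":0.1,"translation":[0,0,0.002],"twist":[0,0,0]}
    - {"grip":0.1,"translation":[0,0,0],"twist":[0,0,0]}
    - {"grip":0.1,"translation":[0,0,0],"twist":[0,0,0]}

```text
clock: 16.82
eef_pos: [616.4, -174.1, 110.0]
tcp_rot: [3.141, 0.001, -0.403]
contact_force: [-0.1, 0.5, -1.1]
opening: 0.499
```

```bash
python3 -c "
from h import *
plan(616.2,-175.1,102,-22.9)"
```

```text
t 16.82 pos [ 616.4 -174.1  110. ] rpy [ 1.7999e+02  3.0000e-02 -2.3080e+01] open 0.499 F [-0.1  0.5 -1.1] q [-0.28  0.51  1.69 -0.    0.94  1.7 ]
twist z -0.0032 | trans after twist (mm) [0.2 1.  8. ] | at present yaw [0.2 1.  8. ] | dist 8
```

Request:
jog_arm:
  moves:
    - {"grip":0.1,"translation":[0.0,0.0004,0.002],"twist":[0,0,0]}
    - {"grip":0.1,"translation":[0,0,0.002],"twist":[0,0,0]}
    - {"grip":0.1,"translation":[0,0,0.001],"twist":[0,0,0]}
    - {"grip":0.1,"translation":[0,0,0.001],"twist":[0,0,0]}
    - {"grip":0.1,"translation":[0,0,0],"twist":[0,0,0]}
    - {"grip":0.1,"translation":[0,0,0],"twist":[0,0,0]}
    - {"grip":0.1,"translation":[0,0,0],"twist":[0,0,0]}

```text
clock: 17.4
eef_pos: [616.4, -174.5, 104.5]
tcp_rot: [3.142, 0.0, -0.403]
contact_force: [-1.1, 0.5, 1.6]
opening: 0.501
```

```bash
python3 -c "
from h import *
plan(616.2,-175.1,102,-22.9)
snap('side','s12.png',(200,100,300,180),7)"
```

```text
t 17.4 pos [ 616.4 -174.5  104.5] rpy [180.     0.   -23.09] open 0.501 F [-1.1  0.5  1.6] q [-0.28  0.51  1.7  -0.    0.93  1.7 ]
twist z -0.0033 | trans after twist (mm) [0.1 0.6 2.5] | at present yaw [0.1 0.6 2.5] | dist 3
```

View pics/s12.png

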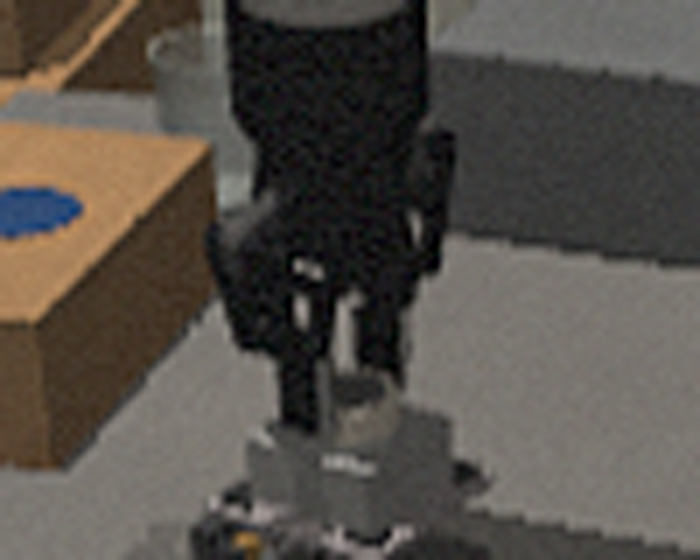

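Request:
jog_arm:
  moves:
    - {"grip":0.1,"translation":[0.0,0.0004,0.001],"twist":[0,0,0]}
    - {"grip":0.1,"translation":[0,0,0],"twist":[0,0,0]}
    - {"grip":0.1,"translation":[0,0,0],"twist":[0,0,0]}

```text
clock: 17.7
eef_pos: [616.5, -174.8, 103.4]
tcp_rot: [-3.141, -0.0, -0.403]
contact_force: [-0.2, 1.5, 2.9]
opening: 0.503
```

Request:
jog_arm:
  moves:
    - {"grip":-0.1,"translation":[0,0,0],"twist":[0,0,0]}
    - {"grip":-0.3,"translation":[0,0,0],"twist":[0,0,0]}
    - {"grip":-0.6,"translation":[0,0,0],"twist":[0,0,0]}
    - {"grip":-0.8,"translation":[0,0,0],"twist":[0,0,0]}
    - {"grip":-0.8,"translation":[0,0,0],"twist":[0,0,0]}

```text
clock: 18.12
eef_pos: [616.2, -175.0, 103.2]
tcp_rot: [3.142, 0.0, -0.403]
contact_force: [0.1, -0.3, 0.2]
opening: 0.899
```

Request:
jog_arm:
  moves:
    - {"grip":-0.8,"translation":[0,0,-0.01],"twist":[0,0,0]}
    - {"grip":-0.8,"translation":[0,0,-0.03],"twist":[0,0,0]}
    - {"grip":-0.8,"translation":[0,0,-0.02],"twist":[0,0,0]}
    - {"grip":-0.8,"translation":[0,0,-0.01],"twist":[0,0,0]}
    - {"grip":-0.8,"translation":[0,0,0],"twist":[0,0,0]}

```text
clock: 18.53
eef_pos: [617.9, -175.4, 176.5]
tcp_rot: [-3.141, -0.005, -0.403]
contact_force: [0.7, -0.1, -0.4]
opening: 0.9
```

```bash
python3 -c "
from h import *
plan(446.9+1,1.9+1.5,180,-22.9)
snap('side','s13.png',(200,100,300,200),6)"
```

```text
t 18.53 pos [ 617.9 -175.4  176.5] rpy [-179.97   -0.28  -23.09] open 0.9 F [ 0.7 -0.1 -0.4] q [-0.28  0.43  1.65 -0.    1.06  1.69]
twist z -0.0033 | trans after twist (mm) [-226.2  -98.6   -3.5] | at present yaw [-226.5  -97.8   -3.5] | dist 247
```

View pics/s13.png

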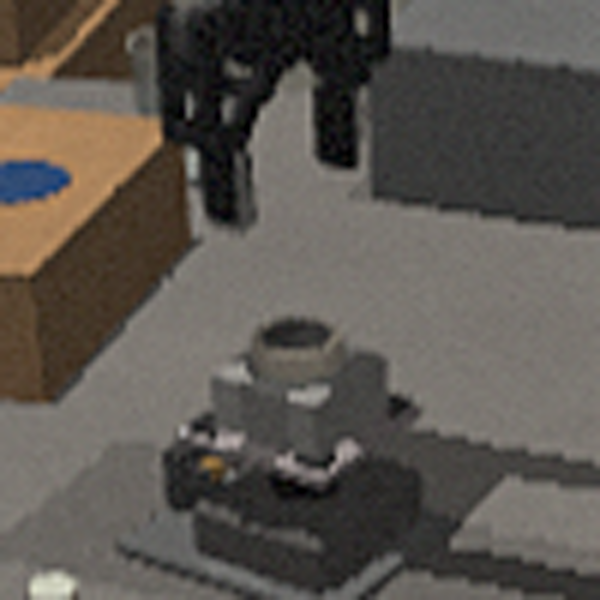

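Request:
jog_arm:
  moves:
    - {"grip":-0.8,"translation":[-0.02,-0.0087,0],"twist":[0,0,0]}
    - {"grip":-0.8,"translation":[-0.035,-0.0153,0],"twist":[0,0,0]}
    - {"grip":-0.8,"translation":[-0.035,-0.0153,0.01],"twist":[0,0,0]}
    - {"grip":-0.8,"translation":[-0.035,-0.0153,0.02],"twist":[0,0,0]}
    - {"grip":-0.8,"translation":[-0.035,-0.0153,0.02],"twist":[0,0,0]}
    - {"grip":-0.8,"translation":[-0.035,-0.0153,0.02],"twist":[0,0,0]}
    - {"grip":-0.8,"translation":[-0.0298,-0.0129,0.02],"twist":[0,0,0]}
    - {"grip":-0.8,"translation":[0,0,0],"twist":[0,0,0]}
    - {"grip":-0.8,"translation":[0,0,0],"twist":[0,0,0]}

```text
clock: 19.33
eef_pos: [447.5, 1.6, 83.4]
tcp_rot: [3.14, 0.005, -0.401]
contact_force: [1.0, -1.0, 0.3]
opening: 0.9
```

Run:
```python
from h import *
plan(446.9+1,1.9+1.5,28,-22.9)
snap('side','s14.png',(200,140,340,240),5)
im,d=snap('top','t14.png',(320,130,400,200),8)
P=world('top',d); z=P[135:200,330:400,2]
for lo,hi,H in((92,108,99),(109,124,116)):
    m=((z>lo)&(z<hi+10)).astype(np.uint8);m=cv2.medianBlur(m,3)
    print('z',np.median(z[(z>lo)&(z<hi)]))
    cs,_=cv2.findContours(m,0,cv2.CHAIN_APPROX_NONE);c=max(cs,key=cv2.contourArea)[:,0].astype(float)+[330,135]
    W=np.array([ray('top',u,v,H)[:2] for u,v in c],np.float32);print(cv2.minAreaRect(W))
```

```text
t 19.33 pos [447.5   1.6  83.4] rpy [179.89   0.26 -22.96] open 0.9 F [ 1.  -1.   0.3] q [ 0.    0.3   2.12 -0.    0.72  1.97]
twist z -0.0011 | trans after twist (mm) [-0.3 -1.8 55.4] | at present yaw [-0.3 -1.8 55.4] | dist 55
z 101.29625074885774
((615.4739990234375, -176.830810546875), (60.676544189453125, 62.710533142089844), 66.24970245361328)
z 117.84141569162028
((615.5670776367188, -176.5977020263672), (39.5875244140625, 43.39783477783203), 88.11882781982422)
```

View pics/t14.png

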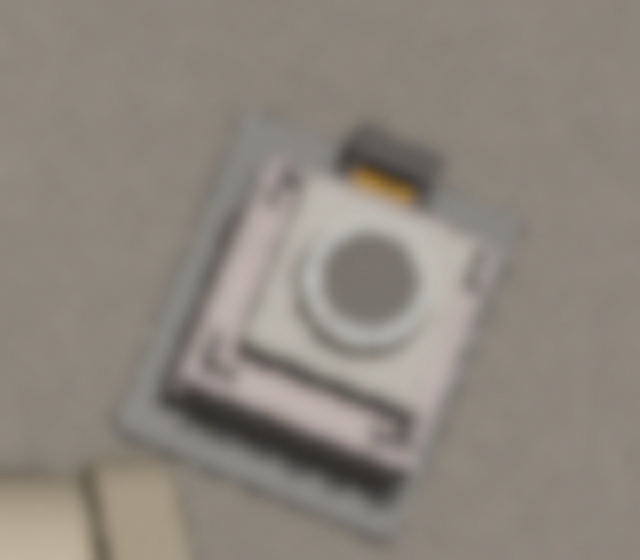

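View pics/s14.png

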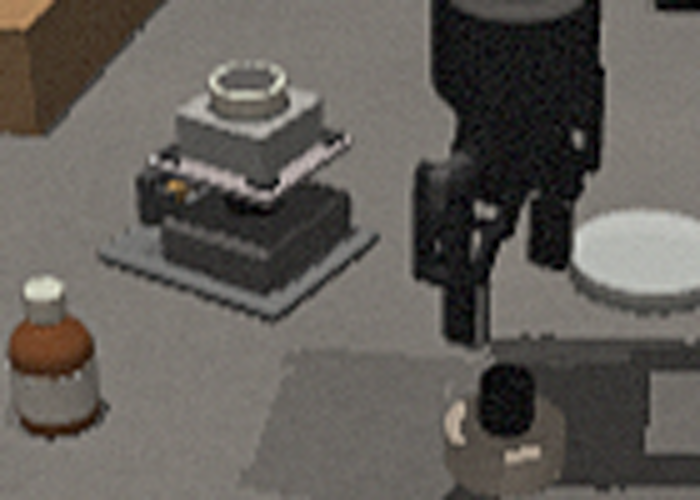

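Request:
jog_arm:
  moves:
    - {"grip":-0.8,"translation":[-0.0003,-0.0012,0.02],"twist":[0,0,0]}
    - {"grip":-0.8,"translation":[0,0,0.02],"twist":[0,0,0]}
    - {"grip":-0.8,"translation":[0,0,0.013],"twist":[0,0,0]}
    - {"grip":-0.8,"translation":[0,0,0],"twist":[0,0,0]}
    - {"grip":-0.2,"translation":[0,0,0],"twist":[0,0,0]}
    - {"grip":0.2,"translation":[0,0,0],"twist":[0,0,0]}
    - {"grip":0.5,"translation":[0,0,0],"twist":[0,0,0]}
    - {"grip":0.5,"translation":[0,0,0],"twist":[0,0,0]}
    - {"grip":0.5,"translation":[0,0,0],"twist":[0,0,0]}
    - {"grip":0.5,"translation":[0,0,0],"twist":[0,0,0]}
  squeeze: 20

```text
clock: 20.27
eef_pos: [451.7, 1.8, 33.3]
tcp_rot: [-3.141, -0.002, -0.403]
contact_force: [-0.2, -1.6, 5.4]
opening: 0.319
```

```bash
python3 -c "
from h import *
plan(447.9,3.4,28,-22.9)
snap('side','s15.png',(250,170,350,250),7)"
```

```text
t 20.27 pos [451.7   1.8  33.3] rpy [-1.7997e+02 -1.1000e-01 -2.3090e+01] open 0.319 F [-0.2 -1.6  5.4] q [ 0.    0.4   2.14 -0.    0.6   1.97]
twist z -0.0032 | trans after twist (mm) [-4.1 -0.   5.3] | at present yaw [-4.1 -0.   5.3] | dist 7
```

View pics/s15.png

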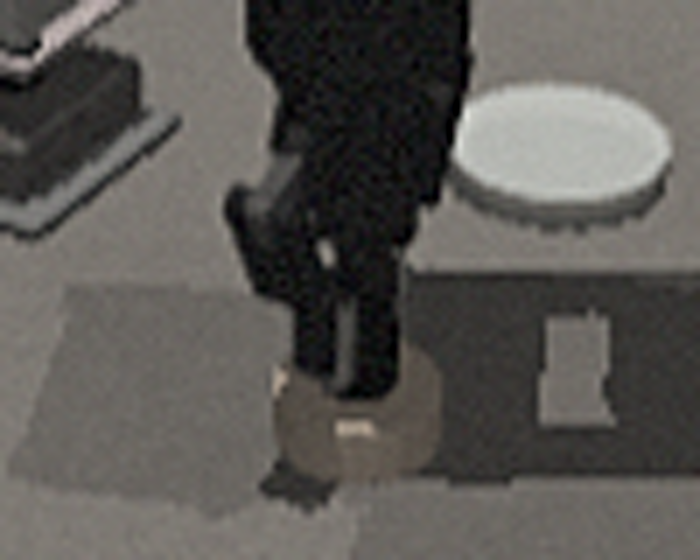

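Request:
jog_arm:
  moves:
    - {"grip":-0.4,"translation":[0,0,0],"twist":[0,0,0]}
    - {"grip":-0.4,"translation":[0,0,0],"twist":[0,0,0]}
    - {"grip":-0.4,"translation":[0,0,0],"twist":[0,0,0]}
    - {"grip":-0.4,"translation":[-0.003,0,0],"twist":[0,0,-0.12]}
    - {"grip":-0.4,"translation":[0,0,0],"twist":[0,0,-0.12]}
    - {"grip":-0.4,"translation":[0,0,0],"twist":[0,0,-0.12]}
    - {"grip":-0.4,"translation":[0,0,0],"twist":[0,0,-0.12]}
    - {"grip":-0.4,"translation":[0,0,0],"twist":[0,0,-0.12]}
    - {"grip":-0.4,"translation":[0,0,0],"twist":[0,0,-0.12]}
    - {"grip":-0.4,"translation":[0,0,0],"twist":[0,0,-0.12]}

```text
clock: 21.15
eef_pos: [448.0, 3.1, 32.3]
tcp_rot: [-3.142, 0.0, 0.443]
contact_force: [-0.9, 0.2, 0.6]
opening: 0.702
```

Request:
jog_arm:
  moves:
    - {"grip":-0.4,"translation":[0,0,0],"twist":[0,0,-0.12]}
    - {"grip":-0.4,"translation":[0,0,0],"twist":[0,0,-0.12]}
    - {"grip":-0.4,"translation":[0,0,0],"twist":[0,0,-0.12]}
    - {"grip":-0.4,"translation":[0,0,0],"twist":[0,0,-0.12]}
    - {"grip":-0.4,"translation":[0,0,0],"twist":[0,0,-0.12]}
    - {"grip":-0.4,"translation":[0,0,0],"twist":[0,0,-0.12]}
    - {"grip":-0.4,"translation":[0,0,0],"twist":[0,0,0]}
    - {"grip":-0.4,"translation":[0,0,0],"twist":[0,0,0]}

```text
clock: 21.82
eef_pos: [448.0, 3.1, 32.3]
tcp_rot: [-3.142, 0.0, 1.153]
contact_force: [-1.0, -0.3, -0.4]
opening: 0.701
```

```bash
python3 -c "
from h import *
plan(447.9,3.4,29,66.3)"
```

```text
t 21.82 pos [448.    3.1  32.3] rpy [-180.      0.     66.08] open 0.701 F [-1.  -0.3 -0.4] q [0.   0.4  2.15 0.   0.59 0.42]
twist z -0.0039 | trans after twist (mm) [ 0.2 -0.2  3.3] | at present yaw [ 0.2 -0.2  3.3] | dist 3
```

Request:
jog_arm:
  moves:
    - {"grip":-0.4,"translation":[0,0,0.002],"twist":[0,0,0]}
    - {"grip":0,"translation":[0,0,0],"twist":[0,0,0]}
    - {"grip":0.3,"translation":[0,0,0],"twist":[0,0,0]}
    - {"grip":0.5,"translation":[0,0,0],"twist":[0,0,0]}
    - {"grip":0.5,"translation":[0,0,0],"twist":[0,0,0]}
    - {"grip":0.5,"translation":[0,0,0],"twist":[0,0,0]}
    - {"grip":0.5,"translation":[0,0,0],"twist":[0,0,0]}
    - {"grip":0.5,"translation":[0,0,0],"twist":[0,0,0]}
  squeeze: 25

```text
clock: 22.48
eef_pos: [447.9, 3.1, 30.3]
tcp_rot: [-3.141, 0.0, 1.157]
contact_force: [-0.8, -0.8, 2.0]
opening: 0.314
```

Request:
jog_arm:
  moves:
    - {"grip":0.5,"translation":[0,0,-0.005],"twist":[0,0,0]}
    - {"grip":0.5,"translation":[0,0,-0.015],"twist":[0,0,0]}
    - {"grip":0.5,"translation":[0,0,-0.03],"twist":[0,0,0]}
    - {"grip":0.5,"translation":[0,0,-0.04],"twist":[0,0,0]}
    - {"grip":0.5,"translation":[0,0,-0.04],"twist":[0,0,0]}
    - {"grip":0.5,"translation":[0,0,-0.02],"twist":[0,0,0]}
    - {"grip":0.5,"translation":[0,0,0],"twist":[0,0,0]}
    - {"grip":0.5,"translation":[0,0,0],"twist":[0,0,0]}
    - {"grip":0.5,"translation":[0,0,0],"twist":[0,0,0]}

```text
clock: 23.23
eef_pos: [447.3, 3.1, 179.6]
tcp_rot: [-3.141, 0.0, 1.157]
contact_force: [0.3, -0.9, -1.5]
opening: 0.318
```

```bash
python3 -c "
from h import *
plan(616.2,-175.0,180,66.3)
snap('side','s16.png',(230,110,370,230),5)"
```

```text
t 23.23 pos [447.3   3.1 179.6] rpy [-1.7995e+02  2.0000e-02  6.6290e+01] open 0.318 F [ 0.3 -0.9 -1.5] q [0.   0.14 2.05 0.   0.95 0.42]
twist z -0.0002 | trans after twist (mm) [-95.2 226.2  -0.4] | at present yaw [-95.1 226.2  -0.4] | dist 245
```

View pics/s16.png

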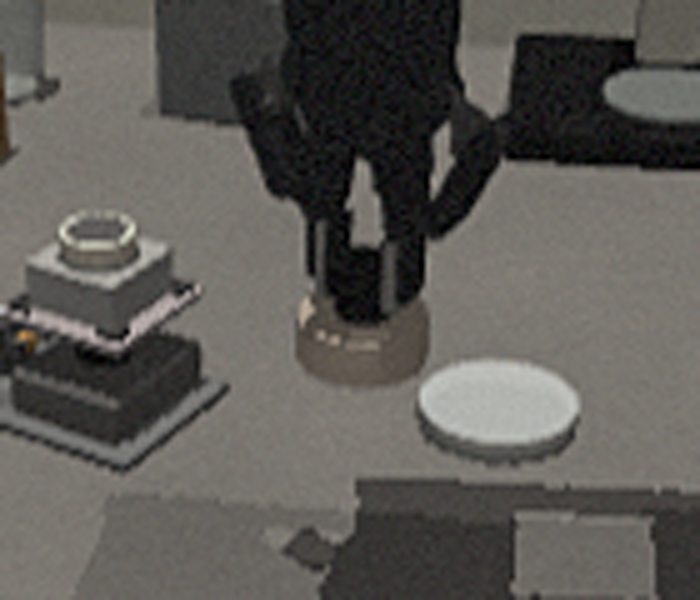

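Request:
jog_arm:
  moves:
    - {"grip":0.5,"translation":[-0.0063,0.015,0],"twist":[0,0,0]}
    - {"grip":0.5,"translation":[-0.0135,0.032,0],"twist":[0,0,0]}
    - {"grip":0.5,"translation":[-0.0147,0.035,0],"twist":[0,0,0]}
    - {"grip":0.5,"translation":[-0.0147,0.035,0],"twist":[0,0,0]}
    - {"grip":0.5,"translation":[-0.0147,0.035,0],"twist":[0,0,0]}
    - {"grip":0.5,"translation":[-0.0147,0.035,0],"twist":[0,0,0]}
    - {"grip":0.5,"translation":[-0.0105,0.025,0],"twist":[0,0,0]}
    - {"grip":0.5,"translation":[-0.006,0.0142,0],"twist":[0,0,0]}
    - {"grip":0.5,"translation":[0,0,0],"twist":[0,0,0]}
    - {"grip":0.5,"translation":[0,0,0],"twist":[0,0,0]}

```text
clock: 24.12
eef_pos: [615.8, -175.0, 177.8]
tcp_rot: [-3.138, 0.0, 1.156]
contact_force: [-0.6, 0.4, -0.6]
opening: 0.315
```

Request:
jog_arm:
  moves:
    - {"grip":0.5,"translation":[0,0,0.012],"twist":[0,0,0]}
    - {"grip":0.5,"translation":[0,0,0.01],"twist":[0,0,0]}
    - {"grip":0.5,"translation":[0,0,0],"twist":[0,0,0]}
    - {"grip":0.5,"translation":[0,0,0],"twist":[0,0,0]}
    - {"grip":0.5,"translation":[0,0,0],"twist":[0,0,0]}
    - {"grip":0.5,"translation":[0,0,0],"twist":[0,0,0]}

```text
clock: 24.62
eef_pos: [617.1, -174.7, 158.7]
tcp_rot: [3.141, -0.0, 1.157]
contact_force: [-0.6, -0.2, -0.1]
opening: 0.316
```

```bash
python3 -c "
from h import *
plan(616.2,-175.0,130,66.3)
snap('side','s17.png',(200,100,300,180),7)"
```

```text
t 24.62 pos [ 617.1 -174.7  158.7] rpy [ 1.7996e+02 -1.0000e-02  6.6310e+01] open 0.316 F [-0.6 -0.2 -0.1] q [-0.28  0.45  1.66  0.    1.03  0.14]
twist z 0.0002 | trans after twist (mm) [-0.6 -0.7 28.7] | at present yaw [-0.6 -0.7 28.7] | dist 29
```

View pics/s17.png

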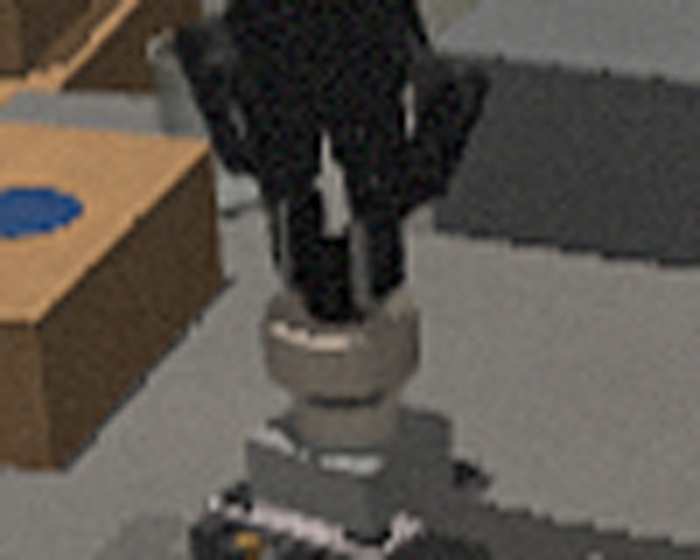

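Request:
jog_arm:
  moves:
    - {"grip":0.5,"translation":[-0.0005,-0.0006,0.006],"twist":[0,0,0]}
    - {"grip":0.5,"translation":[0,0,0.004],"twist":[0,0,0]}
    - {"grip":0.5,"translation":[0,0,0],"twist":[0,0,0]}
    - {"grip":0.5,"translation":[0,0,0],"twist":[0,0,0]}
    - {"grip":0.5,"translation":[0,0,0],"twist":[0,0,0]}
    - {"grip":0.5,"translation":[0,0,0],"twist":[0,0,0]}

```text
clock: 25.17
eef_pos: [616.3, -175.2, 148.4]
tcp_rot: [3.141, -0.0, 1.157]
contact_force: [-0.2, -0.4, -0.4]
opening: 0.317
```

```bash
python3 -c "
from h import *
plan(616.2,-175.0,130,66.3)"
```

```text
t 25.17 pos [ 616.3 -175.2  148.4] rpy [179.99  -0.    66.29] open 0.317 F [-0.2 -0.4 -0.4] q [-0.28  0.46  1.67  0.    1.01  0.13]
twist z -0.0002 | trans after twist (mm) [ 0.2 -0.1 18.4] | at present yaw [ 0.2 -0.1 18.4] | dist 18
```

Request:
jog_arm:
  moves:
    - {"grip":0.5,"translation":[0,0,0.004],"twist":[0,0,0]}
    - {"grip":0.5,"translation":[0,0,0.004],"twist":[0,0,0]}
    - {"grip":0.5,"translation":[0,0,0.003],"twist":[0,0,0]}
    - {"grip":0.5,"translation":[0,0,0.003],"twist":[0,0,0]}
    - {"grip":0.5,"translation":[0,0,0.002],"twist":[0,0,0]}
    - {"grip":0.5,"translation":[0,0,0],"twist":[0,0,0]}
    - {"grip":0.5,"translation":[0,0,0],"twist":[0,0,0]}
    - {"grip":0.5,"translation":[0,0,0],"twist":[0,0,0]}

```text
clock: 25.83
eef_pos: [616.2, -175.2, 132.4]
tcp_rot: [3.142, 0.0, 1.157]
contact_force: [0.7, -1.4, -0.0]
opening: 0.315
```

```bash
python3 -c "
from h import *
plan(616.2,-175.0,130,66.3)
snap('side','s18.png',(200,100,300,180),7)"
```

```text
t 25.83 pos [ 616.2 -175.2  132.4] rpy [179.99   0.    66.29] open 0.315 F [ 0.7 -1.4 -0. ] q [-0.28  0.48  1.68 -0.    0.98  0.13]
twist z -0.0001 | trans after twist (mm) [ 0.2 -0.1  2.4] | at present yaw [ 0.2 -0.1  2.4] | dist 2
```

View pics/s18.png

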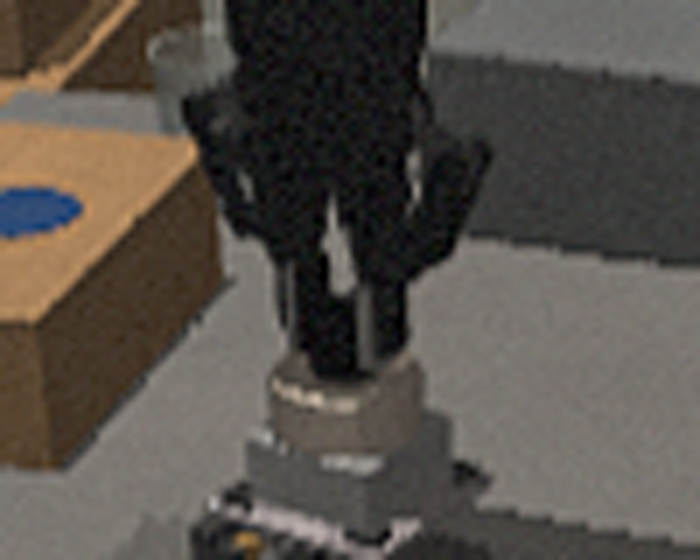

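Cap has passed over the dish lid; go down to contact.

Request:
jog_arm:
  moves:
    - {"grip":0.5,"translation":[0,0,0.0015],"twist":[0,0,0]}
    - {"grip":0.5,"translation":[0,0,0.001],"twist":[0,0,0]}
    - {"grip":0.5,"translation":[0,0,0],"twist":[0,0,0]}
    - {"grip":0.5,"translation":[0,0,0],"twist":[0,0,0]}
    - {"grip":0.5,"translation":[0,0,0],"twist":[0,0,0]}

```text
clock: 26.3
eef_pos: [616.5, -175.2, 130.1]
tcp_rot: [3.141, -0.0, 1.157]
contact_force: [0.9, 0.2, 2.6]
opening: 0.316
```

Request:
jog_arm:
  moves:
    - {"grip":0.3,"translation":[0,0,0],"twist":[0,0,0]}
    - {"grip":0.1,"translation":[0,0,0],"twist":[0,0,0]}
    - {"grip":-0.2,"translation":[0,0,0],"twist":[0,0,0]}
    - {"grip":-0.4,"translation":[0,0,0],"twist":[0,0,0]}
    - {"grip":-0.4,"translation":[0,0,-0.005],"twist":[0,0,0]}
    - {"grip":-0.4,"translation":[0,0,-0.02],"twist":[0,0,0]}
    - {"grip":-0.4,"translation":[0,0,-0.03],"twist":[0,0,0]}
    - {"grip":-0.4,"translation":[0,0,-0.02],"twist":[0,0,0]}
    - {"grip":-0.4,"translation":[0,0,0],"twist":[0,0,0]}

```text
clock: 27.05
eef_pos: [618.6, -175.9, 210.0]
tcp_rot: [3.134, -0.001, 1.157]
contact_force: [0.8, -0.3, -0.0]
opening: 0.698
```

```bash
python3 -c "
from h import *
plan(455.4,367.5,210,66.3)
snap('side','s19.png',(200,100,300,200),6)"
```

```text
t 27.05 pos [ 618.6 -175.9  210. ] rpy [ 1.7959e+02 -5.0000e-02  6.6290e+01] open 0.698 F [ 0.8 -0.3 -0. ] q [-0.28  0.4   1.62 -0.    1.12  0.13]
twist z -0.0001 | trans after twist (mm) [ 431.9 -367.9   -0. ] | at present yaw [ 431.9 -367.9   -0. ] | dist 567
```

View pics/s19.png

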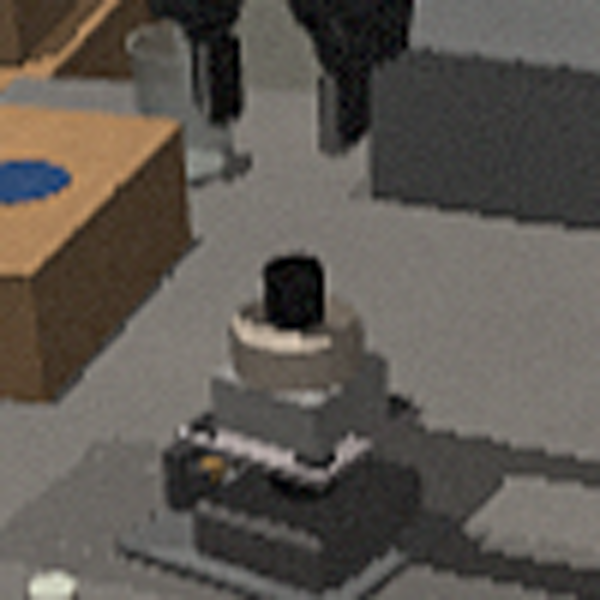

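Request:
jog_arm:
  moves:
    - {"grip":-1,"translation":[0.0283,-0.0239,0],"twist":[0,0,0]}
    - {"grip":-1,"translation":[0.0283,-0.0239,0],"twist":[0,0,0]}
    - {"grip":-1,"translation":[0.0283,-0.0239,0],"twist":[0,0,0]}
    - {"grip":-1,"translation":[0.0283,-0.0239,0],"twist":[0,0,0]}
    - {"grip":-1,"translation":[0.0283,-0.0239,0],"twist":[0,0,0]}
    - {"grip":-1,"translation":[0.0283,-0.0239,0],"twist":[0,0,0]}
    - {"grip":-1,"translation":[0.0283,-0.0239,0],"twist":[0,0,0]}
    - {"grip":-1,"translation":[0.0283,-0.0239,0],"twist":[0,0,0]}
    - {"grip":-1,"translation":[0.0283,-0.0239,0],"twist":[0,0,0]}
    - {"grip":-1,"translation":[0.0283,-0.0239,0],"twist":[0,0,0]}

```text
clock: 27.93
eef_pos: [509.7, 181.4, 203.9]
tcp_rot: [-3.141, 0.001, 1.157]
contact_force: [0.9, 0.2, 0.2]
opening: 0.997
```

Request:
jog_arm:
  moves:
    - {"grip":-1,"translation":[0.0283,-0.0239,0.01],"twist":[0,0,0]}
    - {"grip":-1,"translation":[0.0283,-0.0239,0.02],"twist":[0,0,0]}
    - {"grip":-1,"translation":[0.0283,-0.0239,0.02],"twist":[0,0,0]}
    - {"grip":-1,"translation":[0.0283,-0.0239,0.02],"twist":[0,0,0]}
    - {"grip":-1,"translation":[0.0283,-0.0239,0.02],"twist":[0,0,0]}
    - {"grip":-1,"translation":[0.0078,-0.0069,0.01],"twist":[0,0,0]}
    - {"grip":-1,"translation":[0,0,0],"twist":[0,0,0]}
    - {"grip":-1,"translation":[0,0,0],"twist":[0,0,0]}
    - {"grip":-1,"translation":[0,0,0],"twist":[0,0,0]}

```text
clock: 28.68
eef_pos: [456.1, 365.1, 105.8]
tcp_rot: [3.142, 0.001, 1.157]
contact_force: [0.6, 0.4, 1.2]
opening: 0.998
```

Run:
```python
from h import *
plan(455.4,367.5,2,66.3)
snap('side','s20.png',(200,250,340,390),5)
im,d=snap('top','t20.png',(320,130,400,200),8)
P=world('top',d); z=P[130:200,330:405,2]
for lo,hi,H in((92,106,99),(112,135,123),(140,160,151)):
    m=((z>lo)&(z<hi)).astype(np.uint8)
    v,u=np.nonzero(m); q=P[130:200,330:405][m>0]
    print(lo,len(u),'z',np.median(q[:,2]),'mid',np.mean(q,0).round(1))
    mm=cv2.medianBlur((z>lo).astype(np.uint8),3)
    cs,_=cv2.findContours(mm,0,cv2.CHAIN_APPROX_NONE);c=max(cs,key=cv2.contourArea)[:,0].astype(float)+[330,130]
    W=np.array([ray('top',a,b,H)[:2] for a,b in c],np.float32);print(cv2.minAreaRect(W),cv2.fitEllipse(W)[:2])
```

```text
t 28.68 pos [456.1 365.1 105.8] rpy [1.800e+02 4.000e-02 6.628e+01] open 0.998 F [0.6 0.4 1.2] q [ 0.67  0.44  1.82 -0.    0.88  1.09]
twist z -0.0004 | trans after twist (mm) [  1.9  -1.6 103.8] | at present yaw [  1.9  -1.6 103.8] | dist 104
92 97 z 101.74664354217096 mid [ 600.6 -167.5  101. ]
((618.4137573242188, -180.00656127929688), (63.798301696777344, 71.16425323486328), 67.04034423828125) ((616.94091796875, -178.3873291015625), (67.8595199584961, 75.80918884277344))
112 343 z 125.54643545094667 mid [ 612.6 -174.6  125.4]
((615.2992553710938, -176.49267578125), (61.232452392578125, 62.70785903930664), 43.16676712036133) ((615.2197875976562, -176.58590698242188), (59.97592544555664, 63.00407791137695))
140 101 z 153.33765047778795 mid [ 614.6 -175.7  152.8]
((614.8521728515625, -176.14077758789062), (25.572601318359375, 26.51409339904785), 88.03063201904297) ((614.9430541992188, -176.2122039794922), (25.715373992919922, 28.897716522216797))
```

View pics/s20.png

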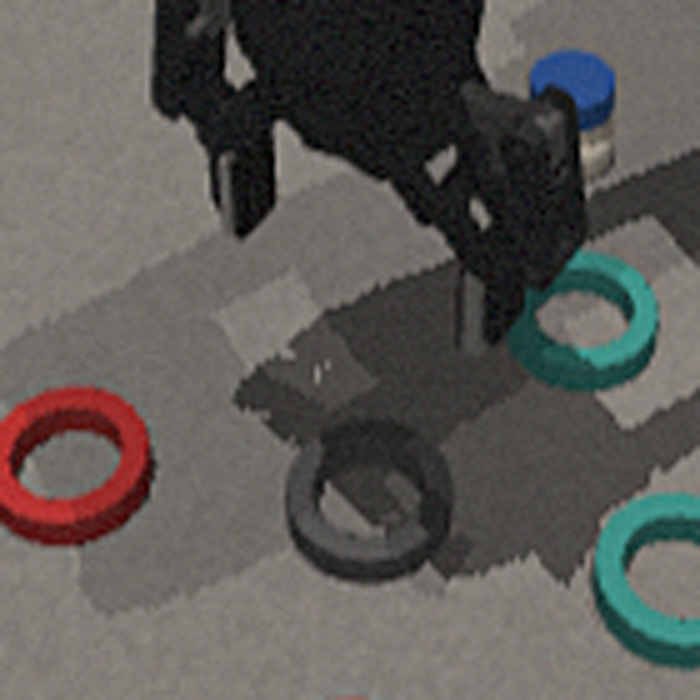

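View pics/t20.png

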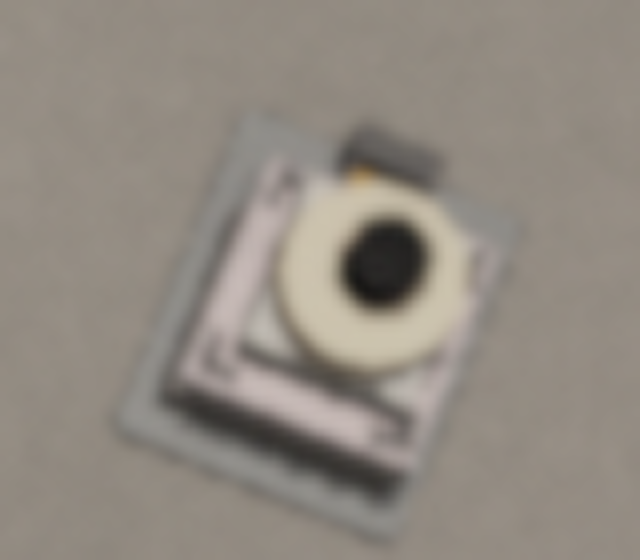

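Request:
jog_arm:
  moves:
    - {"grip":-1,"translation":[0.001,-0.0008,0.03],"twist":[0,0,0]}
    - {"grip":-1,"translation":[0,0,0.03],"twist":[0,0,0]}
    - {"grip":-1,"translation":[0,0,0.025],"twist":[0,0,0]}
    - {"grip":-1,"translation":[0,0,0.012],"twist":[0,0,0]}
    - {"grip":-1,"translation":[0,0,0.005],"twist":[0,0,0]}
    - {"grip":-1,"translation":[0,0,0],"twist":[0,0,0]}
    - {"grip":-1,"translation":[0,0,0],"twist":[0,0,0]}

```text
clock: 29.37
eef_pos: [456.4, 367.6, 4.8]
tcp_rot: [3.141, -0.001, 1.156]
contact_force: [-0.4, 0.9, 0.7]
opening: 1.001
```

Request:
jog_arm:
  moves:
    - {"grip":-0.6,"translation":[0,0,0],"twist":[0,0,0]}
    - {"grip":-0.1,"translation":[0,0,0],"twist":[0,0,0]}
    - {"grip":-0.1,"translation":[0,0,0],"twist":[0,0,0]}
    - {"grip":-0.1,"translation":[0,0,0],"twist":[0,0,0]}
    - {"grip":-0.1,"translation":[0,0,0],"twist":[0,0,0]}
    - {"grip":-0.1,"translation":[0,0,0],"twist":[0,0,0]}
  squeeze: 20

```text
clock: 29.87
eef_pos: [456.3, 367.9, 5.1]
tcp_rot: [3.141, -0.002, 1.157]
contact_force: [-1.1, -1.7, 6.0]
opening: 0.675
```

```bash
python3 -c "
from h import *
plan(455.4,367.5,2,66.3)
snap('side','s21.png',(200,280,340,390),5)"
```

```text
t 29.87 pos [456.3 367.9   5.1] rpy [ 1.7994e+02 -1.1000e-01  6.6290e+01] open 0.675 F [-1.1 -1.7  6. ] q [ 0.68  0.59  1.86 -0.    0.69  1.09]
twist z -0.0003 | trans after twist (mm) [-0.8 -0.7  3.1] | at present yaw [-0.8 -0.7  3.1] | dist 3
```

View pics/s21.png

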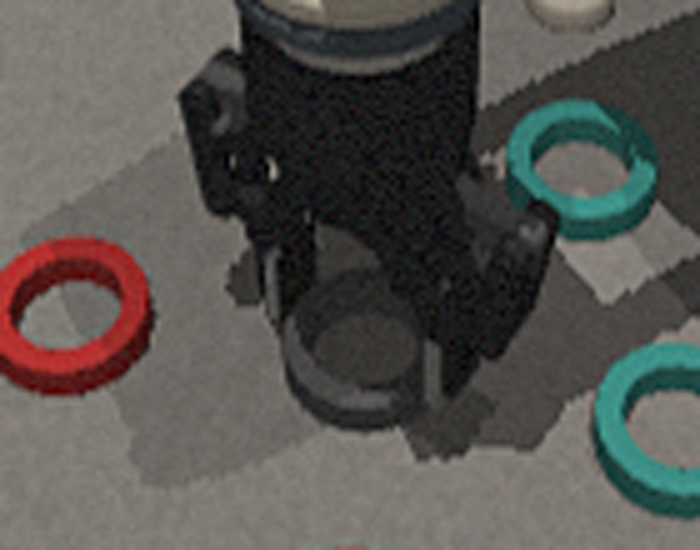

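Request:
jog_arm:
  moves:
    - {"grip":-1,"translation":[0,0,0],"twist":[0,0,0]}
    - {"grip":-1,"translation":[0,0,0],"twist":[0,0,0]}
    - {"grip":-1,"translation":[0,0,0],"twist":[0,0,0]}
    - {"grip":-1,"translation":[0,0,0],"twist":[0,0,-0.12]}
    - {"grip":-1,"translation":[0,0,0],"twist":[0,0,-0.12]}
    - {"grip":-1,"translation":[0,0,0],"twist":[0,0,-0.12]}
    - {"grip":-1,"translation":[0,0,0],"twist":[0,0,-0.12]}
    - {"grip":-1,"translation":[0,0,0],"twist":[0,0,-0.12]}
    - {"grip":-1,"translation":[0,0,0],"twist":[0,0,-0.12]}
    - {"grip":-1,"translation":[0,0,0],"twist":[0,0,-0.12]}

```text
clock: 30.75
eef_pos: [455.5, 367.4, 3.6]
tcp_rot: [-3.142, 0.0, 2.003]
contact_force: [-0.1, 0.1, -0.1]
opening: 1.005
```

Request:
jog_arm:
  moves:
    - {"grip":-1,"translation":[0,0,0],"twist":[0,0,-0.12]}
    - {"grip":-1,"translation":[0,0,0],"twist":[0,0,-0.12]}
    - {"grip":-1,"translation":[0,0,0],"twist":[0,0,-0.12]}
    - {"grip":-1,"translation":[0,0,0],"twist":[0,0,-0.12]}
    - {"grip":-1,"translation":[0,0,0],"twist":[0,0,-0.12]}
    - {"grip":-1,"translation":[0,0,0],"twist":[0,0,-0.12]}
    - {"grip":-1,"translation":[0,0,0],"twist":[0,0,0]}
    - {"grip":-1,"translation":[0,0,0],"twist":[0,0,0]}

```text
clock: 31.42
eef_pos: [455.4, 367.3, 3.6]
tcp_rot: [-3.141, -0.0, 2.713]
contact_force: [-1.5, 0.4, 0.4]
opening: 1.002
```

```bash
python3 -c "
from h import *
plan(456.3,367.9,2,156.3)
snap('side','s22.png',(200,280,340,390),5)"
```

```text
t 31.42 pos [455.4 367.3   3.6] rpy [-179.99   -0.    155.46] open 1.002 F [-1.5  0.4  0.4] q [ 0.68  0.59  1.86  0.    0.69 -0.47]
twist z -0.0147 | trans after twist (mm) [-0.6  0.9  1.6] | at present yaw [-0.5  0.9  1.6] | dist 2
```

View pics/s22.png

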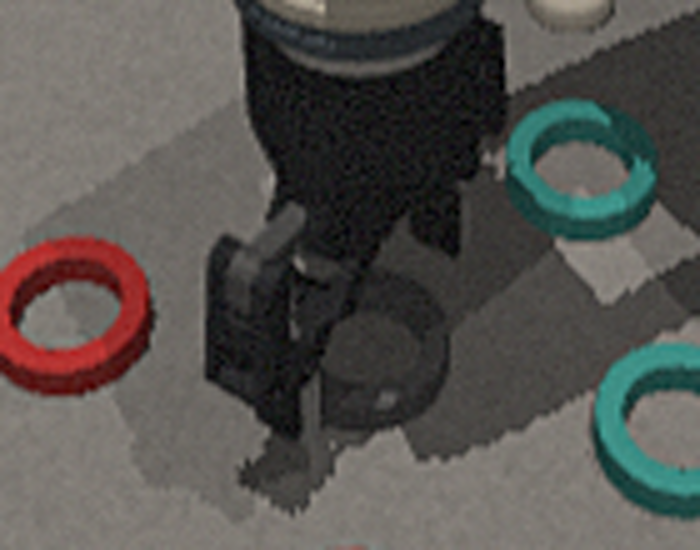

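Request:
jog_arm:
  moves:
    - {"grip":-0.8,"translation":[-0.0005,0,0.0015],"twist":[0,0,0]}
    - {"grip":-0.4,"translation":[0,0,0],"twist":[0,0,0]}
    - {"grip":0,"translation":[0,0,0],"twist":[0,0,0]}
    - {"grip":0,"translation":[0,0,0],"twist":[0,0,0]}
    - {"grip":0,"translation":[0,0,0],"twist":[0,0,0]}
    - {"grip":0,"translation":[0,0,0],"twist":[0,0,0]}
    - {"grip":0,"translation":[0,0,0],"twist":[0,0,0]}
  squeeze: 35

```text
clock: 32.05
eef_pos: [456.0, 367.1, 2.6]
tcp_rot: [-3.142, -0.0, 2.716]
contact_force: [-1.4, -1.4, 6.9]
opening: 0.683
```

```bash
python3 -c "
from h import *
plan(456.3,367.9,2,156.3)"
```

```text
t 32.05 pos [456.  367.1   2.6] rpy [-180.    -0.   155.6] open 0.683 F [-1.4 -1.4  6.9] q [ 0.68  0.59  1.86 -0.    0.69 -0.47]
twist z -0.0122 | trans after twist (mm) [0.  0.8 0.6] | at present yaw [0.  0.8 0.6] | dist 1
```

Request:
jog_arm:
  moves:
    - {"grip":0,"translation":[0,0,-0.004],"twist":[0,0,0]}
    - {"grip":0,"translation":[0,0,-0.01],"twist":[0,0,0]}
    - {"grip":0,"translation":[0,0,-0.02],"twist":[0,0,0]}
    - {"grip":0,"translation":[0,0,-0.03],"twist":[0,0,0]}
    - {"grip":0,"translation":[0,0,-0.03],"twist":[0,0,0]}
    - {"grip":0,"translation":[0,0,-0.02],"twist":[0,0,0]}
    - {"grip":0,"translation":[0,0,0],"twist":[0,0,0]}
    - {"grip":0,"translation":[0,0,0],"twist":[0,0,0]}
    - {"grip":0,"translation":[0,0,0],"twist":[0,0,0]}

```text
clock: 32.8
eef_pos: [455.4, 366.7, 115.5]
tcp_rot: [-3.141, -0.0, 2.717]
contact_force: [-0.8, -0.1, -3.1]
opening: 0.685
```

```bash
python3 -c "
from h import *
plan(616.2,-175.1,210,156.3)
snap('side','s23.png',(200,230,340,370),5)"
```

```text
t 32.8 pos [455.4 366.7 115.5] rpy [-1.7995e+02 -3.0000e-02  1.5566e+02] open 0.685 F [-0.8 -0.1 -3.1] q [ 0.68  0.43  1.82  0.    0.9  -0.47]
twist z -0.0112 | trans after twist (mm) [-365.  -431.5  -94.5] | at present yaw [-369.8 -427.4  -94.5] | dist 573
```

View pics/s23.png

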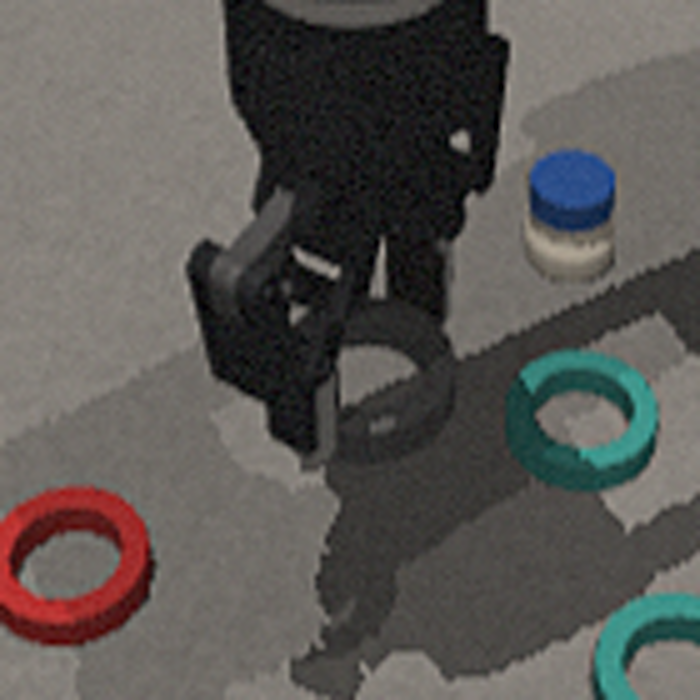

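Request:
jog_arm:
  moves:
    - {"grip":0,"translation":[-0.0098,-0.0114,-0.02],"twist":[0,0,0]}
    - {"grip":0,"translation":[-0.0225,-0.026,-0.02],"twist":[0,0,0]}
    - {"grip":0,"translation":[-0.0225,-0.026,-0.02],"twist":[0,0,0]}
    - {"grip":0,"translation":[-0.0225,-0.026,-0.02],"twist":[0,0,0]}
    - {"grip":0,"translation":[-0.0225,-0.026,-0.01],"twist":[0,0,0]}
    - {"grip":0,"translation":[-0.0225,-0.026,0],"twist":[0,0,0]}
    - {"grip":0,"translation":[-0.0225,-0.026,0],"twist":[0,0,0]}
    - {"grip":0,"translation":[-0.0225,-0.026,0],"twist":[0,0,0]}
    - {"grip":0,"translation":[-0.0225,-0.026,0],"twist":[0,0,0]}
    - {"grip":0,"translation":[-0.0225,-0.026,0],"twist":[0,0,0]}

```text
clock: 33.68
eef_pos: [547.6, 54.3, 204.5]
tcp_rot: [-3.14, -0.002, 2.717]
contact_force: [0.3, -0.6, -1.2]
opening: 0.684
```

Request:
jog_arm:
  moves:
    - {"grip":0,"translation":[-0.0225,-0.026,0],"twist":[0,0,0]}
    - {"grip":0,"translation":[-0.0225,-0.026,0],"twist":[0,0,0]}
    - {"grip":0,"translation":[-0.0225,-0.026,0],"twist":[0,0,0]}
    - {"grip":0,"translation":[-0.0225,-0.026,0],"twist":[0,0,0]}
    - {"grip":0,"translation":[-0.0225,-0.026,0],"twist":[0,0,0]}
    - {"grip":0,"translation":[-0.0225,-0.026,0],"twist":[0,0,0]}
    - {"grip":0,"translation":[-0.0225,-0.026,0],"twist":[0,0,0]}
    - {"grip":0,"translation":[0,0,0],"twist":[0,0,0]}
    - {"grip":0,"translation":[0,0,0],"twist":[0,0,0]}
    - {"grip":0,"translation":[0,0,0],"twist":[0,0,0]}

```text
clock: 34.52
eef_pos: [615.8, -174.3, 204.4]
tcp_rot: [-3.141, -0.003, 2.716]
contact_force: [-0.6, 0.5, -2.2]
opening: 0.682
```

Request:
jog_arm:
  moves:
    - {"grip":0,"translation":[0,0,0.015],"twist":[0,0,0]}
    - {"grip":0,"translation":[0,0,0.01],"twist":[0,0,0]}
    - {"grip":0,"translation":[0,0,0],"twist":[0,0,0]}
    - {"grip":0,"translation":[0,0,0],"twist":[0,0,0]}
    - {"grip":0,"translation":[0,0,0],"twist":[0,0,0]}
    - {"grip":0,"translation":[0,0,0],"twist":[0,0,0]}

```text
clock: 35.02
eef_pos: [617.2, -174.3, 181.7]
tcp_rot: [3.141, 0.001, 2.718]
contact_force: [0.2, 0.3, -0.7]
opening: 0.686
```

```bash
python3 -c "
from h import *
plan(616.2,-175.1,165,155.66)
snap('side','s24.png',(190,70,310,190),6)"
```

```text
t 35.02 pos [ 617.2 -174.3  181.7] rpy [1.7999e+02 4.0000e-02 1.5570e+02] open 0.686 F [ 0.2  0.3 -0.7] q [-0.28  0.43  1.64  0.    1.07 -1.42]
twist z 0.0007 | trans after twist (mm) [ 0.6 -1.1 16.7] | at present yaw [ 0.6 -1.1 16.7] | dist 17
```

View pics/s24.png

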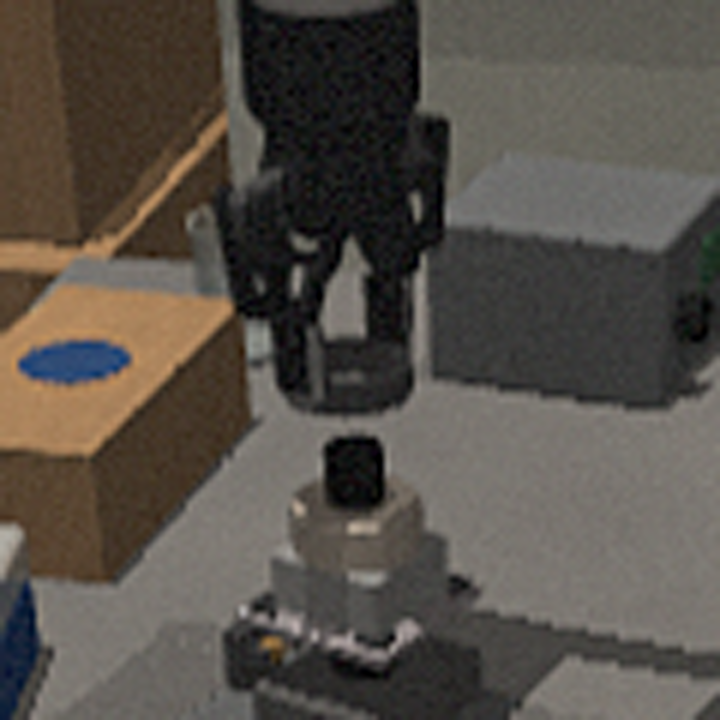

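Run:
```python
from h import *
for z in (112,124,152,187): 
    u,v=proj('side',[616.2,-175,z]); print(z,((u-190)*6,(v-70)*6))
u,v=proj('side',[617.2,-174.3,187]); print((u-190)*6,(v-70)*6)
f=np.load('last_side.npz');P=world('side',f['d'])
for v in range(118,140,3): print(v,P[v,234:264:2,2].round(0))
```

```text
112 (np.float64(353.1658993881168), np.float64(519.7255062744737))
124 (np.float64(351.89868247633564), np.float64(496.63883728661506))
152 (np.float64(348.88162081714336), np.float64(441.67279067362847))
187 (np.float64(344.9871214405654), np.float64(370.72122970204026))
342.4972476413145 371.2010816270983
118 [250. 249.  43. 241. 240.  -1.  -4.  -4.  -2. 216. 218. 220. 214.  -1.
  63.]
121 [241. 240. 238. 235. 233.  -1.  -1.  -5.  -1. 208. 209. 210. 209.  -3.
  49.]
124 [ 25. 232. 227. 227. 226.  -2.  -1.  -4.  -1. 199. 201. 203. 199.  -1.
  39.]
127 [ 13. 215. 218. 217. 216. 193. 192. 193. 193. 194. 194. 191. 194.  -3.
  26.]
130 [  0. 208. 208. 209. 209. 187. 610. 185. 184. 186. 188. 194. 193.  -2.
  13.]
133 [ -1. 198. 198. 200. 199. 194.  -0. 194. 195. 194. 192. 192. 187.  -1.
  -0.]
136 [ -2.  -3. 187. 192. 191. 187. 189. 188. 189. 188. 186. 183.  -3.  -2.
  -3.]
139 [ -3.  -3.  -2.  -4. 177. 181. 180. 179. 178. 179.  -4.  -2.  -2.  -3.
  -0.]
```

Request:
jog_arm:
  moves:
    - {"grip":0,"translation":[0.0005,-0.0009,0.01],"twist":[0,0,0]}
    - {"grip":0,"translation":[0,0,0.008],"twist":[0,0,0]}
    - {"grip":0,"translation":[0,0,0.004],"twist":[0,0,0]}
    - {"grip":0,"translation":[0,0,0],"twist":[0,0,0]}
    - {"grip":0,"translation":[0,0,0],"twist":[0,0,0]}
    - {"grip":0,"translation":[0,0,0],"twist":[0,0,0]}

```text
clock: 35.57
eef_pos: [616.1, -175.3, 159.1]
tcp_rot: [-3.142, 0.0, 2.717]
contact_force: [-0.3, -0.8, -2.2]
opening: 0.685
```

```bash
python3 -c "
from h import *
plan(616.2,-175.1,130,155.66)
snap('side','s25.png',(190,90,310,190),6)"
```

```text
t 35.57 pos [ 616.1 -175.3  159.1] rpy [-180.      0.    155.67] open 0.685 F [-0.3 -0.8 -2.2] q [-0.28  0.45  1.66 -0.    1.03 -1.43]
twist z 0.0002 | trans after twist (mm) [ 0.   0.2 29.1] | at present yaw [ 0.   0.2 29.1] | dist 29
```

View pics/s25.png

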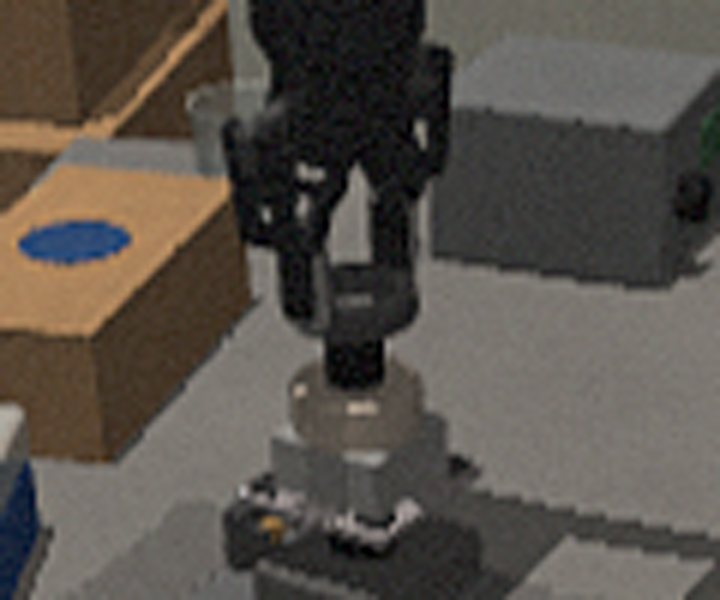

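Ring (≈350) and knob (≈355) are aligned to within about 1 mm; going down.

Request:
jog_arm:
  moves:
    - {"grip":0,"translation":[0,0,0.004],"twist":[0,0,0]}
    - {"grip":0,"translation":[0,0,0.006],"twist":[0,0,0]}
    - {"grip":0,"translation":[0,0,0.006],"twist":[0,0,0]}
    - {"grip":0,"translation":[0,0,0.006],"twist":[0,0,0]}
    - {"grip":0,"translation":[0,0,0.003],"twist":[0,0,0]}
    - {"grip":0,"translation":[0,0,0.002],"twist":[0,0,0]}
    - {"grip":0,"translation":[0,0,0],"twist":[0,0,0]}
    - {"grip":0,"translation":[0,0,0],"twist":[0,0,0]}
    - {"grip":0,"translation":[0,0,0],"twist":[0,0,0]}

```text
clock: 36.37
eef_pos: [616.2, -175.3, 132.4]
tcp_rot: [3.142, 0.0, 2.717]
contact_force: [0.3, 0.0, -1.3]
opening: 0.685
```

```bash
python3 -c "
from h import *
plan(616.2,-175.1,127,155.66)
snap('side','s26.png',(190,90,310,190),6)"
```

```text
t 36.37 pos [ 616.2 -175.3  132.4] rpy [1.8000e+02 2.0000e-02 1.5567e+02] open 0.685 F [ 0.3  0.  -1.3] q [-0.28  0.48  1.68  0.    0.98 -1.43]
twist z 0.0002 | trans after twist (mm) [0.1 0.2 5.4] | at present yaw [0.1 0.2 5.4] | dist 5
```

View pics/s26.png

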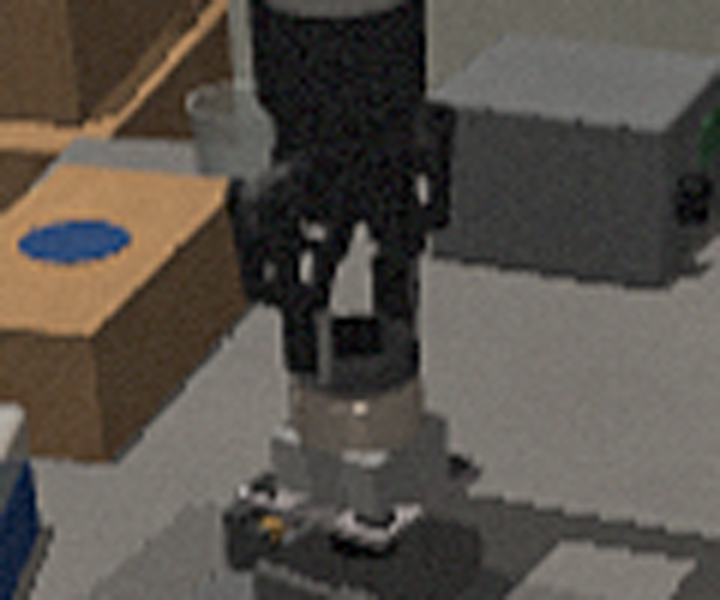

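Ring is around the knob. Last few mm in small steps.

Request:
jog_arm:
  moves:
    - {"grip":0,"translation":[0,0,0.0015],"twist":[0,0,0]}
    - {"grip":0,"translation":[0,0,0.0015],"twist":[0,0,0]}
    - {"grip":0,"translation":[0,0,0.001],"twist":[0,0,0]}
    - {"grip":0,"translation":[0,0,0],"twist":[0,0,0]}
    - {"grip":0,"translation":[0,0,0],"twist":[0,0,0]}
    - {"grip":0,"translation":[0,0,0],"twist":[0,0,0]}

```text
clock: 36.92
eef_pos: [616.1, -175.3, 128.2]
tcp_rot: [3.142, 0.0, 2.717]
contact_force: [-0.3, 0.6, -2.8]
opening: 0.684
```

Request:
jog_arm:
  moves:
    - {"grip":0,"translation":[0,0,0.001],"twist":[0,0,0]}
    - {"grip":0,"translation":[0,0,0.001],"twist":[0,0,0]}
    - {"grip":0,"translation":[0,0,0],"twist":[0,0,0]}
    - {"grip":0,"translation":[0,0,0],"twist":[0,0,0]}
    - {"grip":0,"translation":[0,0,0],"twist":[0,0,0]}

```text
clock: 37.33
eef_pos: [616.2, -175.3, 126.3]
tcp_rot: [3.142, 0.0, 2.717]
contact_force: [-0.3, 0.1, 0.7]
opening: 0.685
```

```bash
python3 -c "
from h import *
plan(616.2,-175.1,127,155.66)
snap('side','s27.png',(190,90,310,190),6)"
```

```text
t 37.33 pos [ 616.2 -175.3  126.3] rpy [1.8000e+02 2.0000e-02 1.5567e+02] open 0.685 F [-0.3  0.1  0.7] q [-0.28  0.49  1.68 -0.    0.97 -1.43]
twist z 0.0002 | trans after twist (mm) [ 0.1  0.2 -0.7] | at present yaw [ 0.1  0.2 -0.7] | dist 1
```

View pics/s27.png

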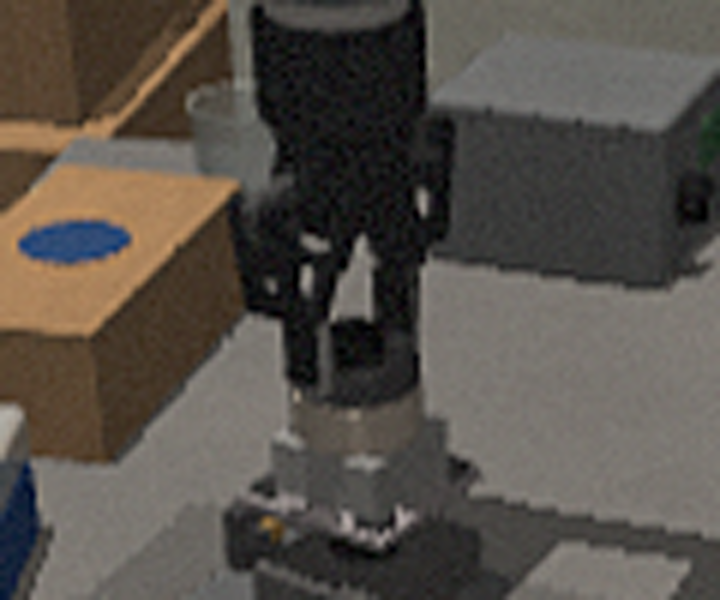

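Request:
jog_arm:
  moves:
    - {"grip":-0.4,"translation":[0,0,0],"twist":[0,0,0]}
    - {"grip":-0.6,"translation":[0,0,0],"twist":[0,0,0]}
    - {"grip":-0.8,"translation":[0,0,0],"twist":[0,0,0]}
    - {"grip":-1,"translation":[0,0,0],"twist":[0,0,0]}
    - {"grip":-1,"translation":[0,0,0],"twist":[0,0,0]}
    - {"grip":-1,"translation":[0,0,-0.01],"twist":[0,0,0]}
    - {"grip":-1,"translation":[0,0,-0.03],"twist":[0,0,0]}
    - {"grip":-1,"translation":[0,0,-0.03],"twist":[0,0,0]}
    - {"grip":-1,"translation":[0,0,0],"twist":[0,0,0]}
    - {"grip":-1,"translation":[0,0,0],"twist":[0,0,0]}

```text
clock: 38.22
eef_pos: [617.5, -175.7, 199.0]
tcp_rot: [3.141, 0.005, 2.717]
contact_force: [-0.2, 0.2, 0.1]
opening: 0.998
```

Run:
```python
from h import *
plan(616.2,-175.1,165,155.66)
im,d=snap('side','s28.png',(190,90,310,190),6)
P=world('side',d)
for v in range(136,182,4): print(v,P[v,232:266:3,2].round(0))
```

```text
t 38.22 pos [ 617.5 -175.7  199. ] rpy [179.96   0.27 155.67] open 0.998 F [-0.2  0.2  0.1] q [-0.28  0.41  1.63 -0.    1.1  -1.43]
twist z 0.0002 | trans after twist (mm) [ 1.4  0.  34. ] | at present yaw [ 1.4  0.  34. ] | dist 34
136 [-3. -0. -5. -3. -4. -4. -2. -4. -4. -3. -4. -3.]
140 [-3. -3. -3.  0. -1. -3. -2. -0. -0. -3. -2. -2.]
144 [ -2.  -1.  -2.  -4. 150. 149. 152. 149.  -4.  -2.  -4.  -2.]
148 [ -3.  -2.  -2. 138. 143. 146. 145. 142. 138. 137.  -2.  -0.]
152 [ -3.  -0.  -2. 138. 139. 139. 138. 138. 137. 131.  -4.  -4.]
156 [ -2.  -3. 119. 124. 127. 129. 129. 128. 124. 120.  -0.  -4.]
160 [ -5.  -4.  -1. 114. 118. 116. 120. 117. 113. 107.  98.  -2.]
164 [ -1.  94.  98.  98. 104. 104. 107. 103. 103.  97.  88.  -2.]
168 [ -2.  82.  84.  88.  90.  95. 610.  97.  88.  82.  76.  74.]
172 [72. 74. 71. 75. 78. 82. 84. 83. 78. 71. 72. 68.]
176 [35. 43. 67. 73. 73. 73. 75. 76. 70. 69. -4. -1.]
180 [27. 29.  7. 35. 35. 48. 67. 70. 38. 34. 36. 33.]
```

View pics/s28.png

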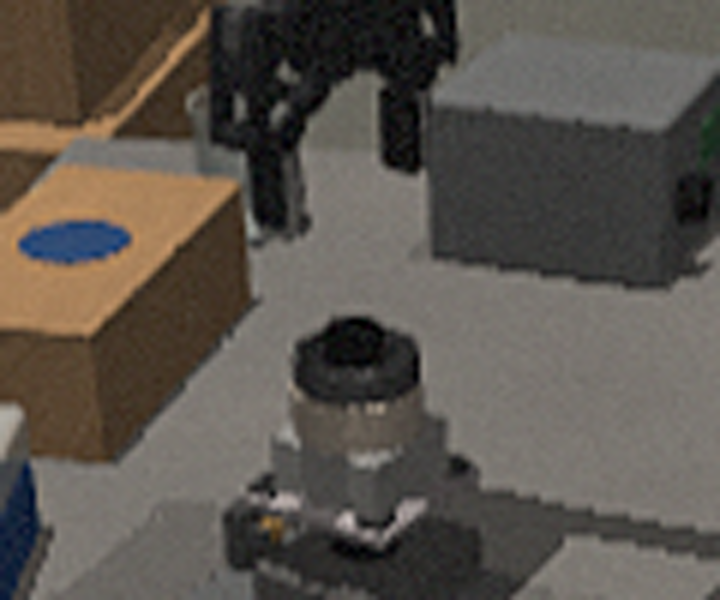

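Request:
jog_arm:
  moves:
    - {"grip":1,"translation":[0,0,0],"twist":[0,0,0]}
    - {"grip":1,"translation":[0,0,0],"twist":[0,0,0]}
    - {"grip":1,"translation":[0,0,0],"twist":[0,0,0]}
    - {"grip":1,"translation":[0,0,0],"twist":[0,0,0]}
    - {"grip":1,"translation":[0,0,0.015],"twist":[0,0,0]}
    - {"grip":1,"translation":[0,0,0.015],"twist":[0,0,0]}
    - {"grip":1,"translation":[0,0,0],"twist":[0,0,0]}
    - {"grip":1,"translation":[0,0,0],"twist":[0,0,0]}
    - {"grip":1,"translation":[0,0,0],"twist":[0,0,0]}
    - {"grip":1,"translation":[0,0,0],"twist":[0,0,0]}

```text
clock: 39.1
eef_pos: [616.6, -175.4, 167.0]
tcp_rot: [3.141, 0.001, 2.717]
contact_force: [-0.3, 0.6, -0.5]
opening: 0.005
```

```bash
python3 -c "
from h import *
plan(616.2,-175.1,153,155.66)
im,d=snap('side','s29.png',(190,90,310,190),6)"
```

```text
t 39.1 pos [ 616.6 -175.4  167. ] rpy [1.7999e+02 6.0000e-02 1.5567e+02] open 0.005 F [-0.3  0.6 -0.5] q [-0.28  0.44  1.66 -0.    1.04 -1.43]
twist z 0.0002 | trans after twist (mm) [ 0.5  0.1 14. ] | at present yaw [ 0.5  0.1 14. ] | dist 14
```

View pics/s29.png

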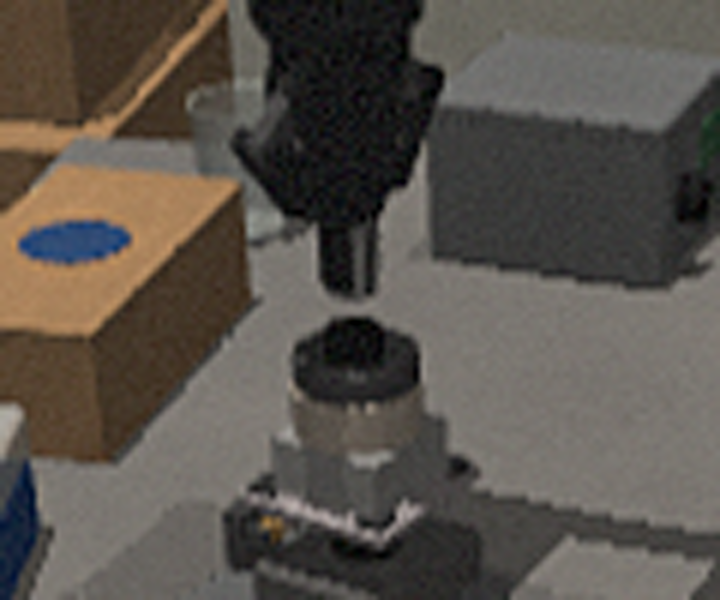

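Request:
jog_arm:
  moves:
    - {"grip":1,"translation":[0,0,0.008],"twist":[0,0,0]}
    - {"grip":1,"translation":[0,0,0.004],"twist":[0,0,0]}
    - {"grip":1,"translation":[0,0,0.002],"twist":[0,0,0]}
    - {"grip":1,"translation":[0,0,0.002],"twist":[0,0,0]}
    - {"grip":1,"translation":[0,0,0.002],"twist":[0,0,0]}
    - {"grip":1,"translation":[0,0,0.002],"twist":[0,0,0]}
    - {"grip":1,"translation":[0,0,0.002],"twist":[0,0,0]}
    - {"grip":1,"translation":[0,0,0],"twist":[0,0,0]}
    - {"grip":1,"translation":[0,0,0],"twist":[0,0,0]}

```text
clock: 39.9
eef_pos: [616.0, -175.2, 144.1]
tcp_rot: [-3.142, -0.0, 2.717]
contact_force: [-0.6, 0.7, 1.3]
opening: -0.001
```

Request:
jog_arm:
  moves:
    - {"grip":1,"translation":[0,0,0.002],"twist":[0,0,0]}
    - {"grip":1,"translation":[0,0,0.002],"twist":[0,0,0]}
    - {"grip":1,"translation":[0,0,0.002],"twist":[0,0,0]}
    - {"grip":1,"translation":[0,0,0],"twist":[0,0,0]}

```text
clock: 40.23
eef_pos: [616.2, -175.3, 138.7]
tcp_rot: [3.142, 0.001, 2.717]
contact_force: [0.0, 0.7, 0.6]
opening: -0.006
```

Run:
```python
from h import *
plan(616.2,-175.1,129,155.66)
im,d=snap('side','s30.png',(190,90,310,190),6)
P=world('side',d)
for v in range(148,184,4): print(v,P[v,232:266:3,2].round(0))
```

```text
t 40.23 pos [ 616.2 -175.3  138.7] rpy [1.8000e+02 4.0000e-02 1.5567e+02] open -0.006 F [0.  0.7 0.6] q [-0.28  0.47  1.68 -0.    0.99 -1.43]
twist z 0.0002 | trans after twist (mm) [0.  0.2 9.7] | at present yaw [0.  0.2 9.7] | dist 10
148 [ -1.  -3.  -2.  -2.  -1. 144. 144. 140.  -5.  -3.  -2.  -3.]
152 [ -2.  -0.  -2. 125. 131. 133. 132. 129. 124. 126.  -3.  -1.]
156 [ -3.  -1.  -4. 125. 126. 122. 123. 126. 125. 120.  -2.  -2.]
160 [ -1.  -4.  -2. 111. 115. 116. 117. 115. 112. 107.  -4.  -3.]
164 [ -2.  -2.  -2.  99. 104. 105. 105. 105. 101.  93.  86.  -2.]
168 [-4. 82. 84. 87. 90. 92. 92. 92. 90. 83. 76. -1.]
172 [40. 39. 72. 74. 77. 81. 82. 83. 78. 71. 63. 63.]
176 [58. 60. 58. 61. 66. 68. 71. 71. 65. 58. 55. 54.]
180 [28. 29. 54. 58. 55. 57. 61. 57. 57. 58. 34. 33.]
```

View pics/s30.png

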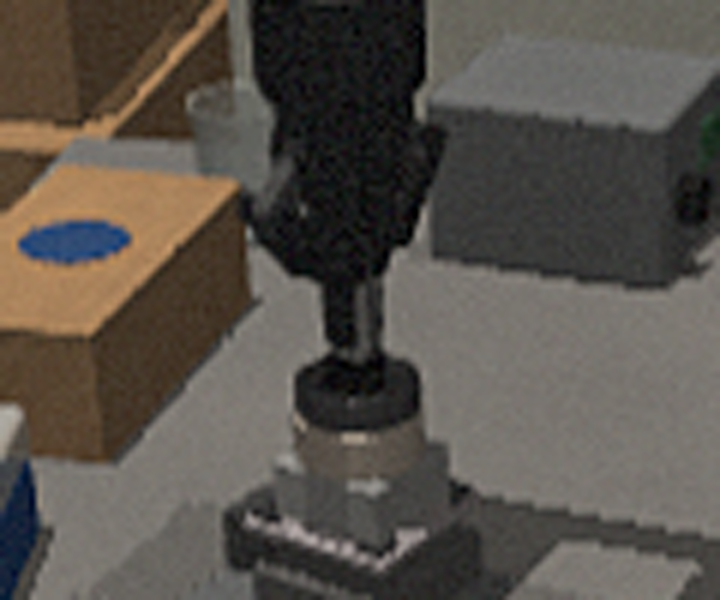

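Request:
jog_arm:
  moves:
    - {"grip":1,"translation":[0,0,0.002],"twist":[0,0,0]}
    - {"grip":1,"translation":[0,0,0.002],"twist":[0,0,0]}
    - {"grip":1,"translation":[0,0,0.002],"twist":[0,0,0]}
    - {"grip":1,"translation":[0,0,0],"twist":[0,0,0]}
    - {"grip":1,"translation":[0,0,0],"twist":[0,0,0]}

```text
clock: 40.7
eef_pos: [616.5, -175.4, 132.1]
tcp_rot: [3.141, 0.001, 2.717]
contact_force: [1.1, -0.1, 1.1]
opening: 0.0
```

Request:
jog_arm:
  moves:
    - {"grip":1,"translation":[0,0,0.002],"twist":[0,0,0]}
    - {"grip":1,"translation":[0,0,0.001],"twist":[0,0,0]}
    - {"grip":1,"translation":[0,0,0],"twist":[0,0,0]}
    - {"grip":1,"translation":[0,0,0],"twist":[0,0,0]}

```text
clock: 41.03
eef_pos: [616.4, -175.4, 129.3]
tcp_rot: [3.142, 0.001, 2.717]
contact_force: [1.9, -0.2, 3.6]
opening: -0.002
```

Request:
jog_arm:
  moves:
    - {"grip":1,"translation":[0,0,0.001],"twist":[0,0,0]}
    - {"grip":1,"translation":[0,0,0],"twist":[0,0,0]}
    - {"grip":1,"translation":[0,0,0],"twist":[0,0,0]}

```text
clock: 41.28
eef_pos: [616.5, -175.4, 129.1]
tcp_rot: [3.141, 0.001, 2.717]
contact_force: [-1.0, -0.2, 10.0]
opening: 0.002
```

Request:
jog_arm:
  moves:
    - {"grip":1,"translation":[0,0,-0.002],"twist":[0,0,0]}
    - {"grip":1,"translation":[0,0,-0.004],"twist":[0,0,0]}
    - {"grip":1,"translation":[0,0,-0.01],"twist":[0,0,0]}
    - {"grip":1,"translation":[0,0,-0.03],"twist":[0,0,0]}
    - {"grip":1,"translation":[0,0,-0.03],"twist":[0,0,0]}
    - {"grip":1,"translation":[0,0,-0.02],"twist":[0,0,0]}
    - {"grip":1,"translation":[0,0,0],"twist":[0,0,0]}
    - {"grip":1,"translation":[0,0,0],"twist":[0,0,0]}
    - {"grip":1,"translation":[0,0,0],"twist":[0,0,0]}
    - {"grip":1,"translation":[0,0,0],"twist":[0,0,0]}

```text
clock: 42.12
eef_pos: [615.0, -175.0, 222.7]
tcp_rot: [-3.141, -0.003, 2.717]
contact_force: [0.0, -0.3, 0.5]
opening: -0.001
```

Run:
```python
from h import *
plan(616.2,-175.1,129,155.66)
im,d=snap('side','s31.png',(190,90,310,190),6)
P=world('side',d)
for v in range(140,184,4): print(v,P[v,232:266:3,2].round(0))
```

```text
t 42.12 pos [ 615.  -175.   222.7] rpy [-1.7998e+02 -1.5000e-01  1.5567e+02] open -0.001 F [ 0.  -0.3  0.5] q [-0.28  0.38  1.61  0.    1.15 -1.43]
twist z 0.0002 | trans after twist (mm) [-1.1  0.3 93.7] | at present yaw [-1.1  0.3 93.7] | dist 94
140 [-1. -2. -1. -3. -1.  0. -4. -3. -2. -2. -3. -3.]
144 [-4. -3.  0. -2. -4. -4. -2. -3. -1. -1. -1. -1.]
148 [-4. -4. -3. -1. -1. -3. -2. -1. -1. -4. -4. -2.]
152 [ -3.  -3.  -2.  -3. 131. 130. 132. 130. 120.  -3.  -2.  -0.]
156 [  0.  -2.  -0. 120. 116. 122. 122. 118. 119. 118.  -2.  -4.]
160 [ -2.  -3.  -1. 113. 116. 116. 115. 115. 112. 106.  -4.  -2.]
164 [ -2.  -2.   0.  99. 104. 105. 104. 102.  99.  93.  -2.  -4.]
168 [-2. -2. 80. 89. 91. 92. 92. 91. 90. 82. 75. -4.]
172 [39. 39. 71. 75. 78. 78. 82. 80. 78. 71. 65. 55.]
176 [35. 54. 58. 61. 65. 68. 72. 70. 64. 56. 52. 51.]
180 [46. 50. 50. 50. 52. 54. 59. 57. 52. 48. 51. 33.]
```

View pics/s31.png

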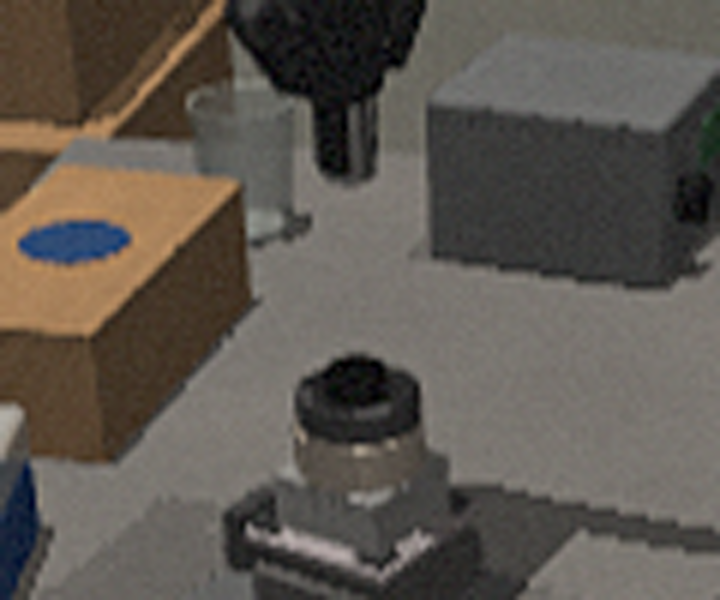

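Request:
jog_arm:
  moves:
    - {"grip":1,"translation":[0,-0.03,0],"twist":[0,0,0]}
    - {"grip":1,"translation":[0.015,-0.03,0],"twist":[0,0,0]}
    - {"grip":1,"translation":[0.03,0.0,0],"twist":[0,0,0]}
    - {"grip":1,"translation":[0.035,0,0],"twist":[0,0,0]}
    - {"grip":1,"translation":[0.035,0,0],"twist":[0,0,0]}
    - {"grip":1,"translation":[0.035,0,0],"twist":[0,0,0]}
    - {"grip":1,"translation":[0.035,0,0],"twist":[0,0,0]}
    - {"grip":1,"translation":[0.035,0,0],"twist":[0,0,0]}
    - {"grip":1,"translation":[0,0,0],"twist":[0,0,0]}
    - {"grip":1,"translation":[0,0,0],"twist":[0,0,0]}

```text
clock: 43.0
eef_pos: [389.2, -138.6, 223.6]
tcp_rot: [-3.142, -0.001, 2.717]
contact_force: [1.2, 0.3, 0.2]
opening: -0.004
```

Run:
```python
from h import *
plan(616.2,-175.1,129,155.66)
im,d=snap('top','t32.png',(320,130,400,200),8)
P=world('top',d); z=P[130:200,330:405,2]
def stat(lo,hi,H,name):
    m=(z>lo)&(z<hi); print(name,'n',m.sum(),'z',np.median(z[m]).round(1))
    mm=cv2.medianBlur((z>lo).astype(np.uint8),3)
    cs,_=cv2.findContours(mm,0,cv2.CHAIN_APPROX_NONE);c=max(cs,key=cv2.contourArea)[:,0].astype(float)+[330,130]
    W=np.array([ray('top',a,b,H)[:2] for a,b in c],np.float32);print(np.round(cv2.fitEllipse(W)[0],1))
stat(46,58,52,'tray'); stat(72,86,79,'block');stat(110,123,118,'ring'); stat(124,140,131,'knob')
snap('side','s32.png',(190,90,310,190),6)
```

```text
t 43.0 pos [ 389.2 -138.6  223.6] rpy [-1.8000e+02 -7.0000e-02  1.5569e+02] open -0.004 F [1.2 0.3 0.2] q [-0.35  0.02  2.07  0.    1.05 -1.49]
twist z 0.0005 | trans after twist (mm) [-221.8   60.3   94.6] | at present yaw [-221.9   60.2   94.6] | dist 249
tray n 307 z 53.2
[ 617.  -176.8]
block n 92 z 80.4
[ 618.  -179.3]
ring n 228 z 120.0
[ 615.  -176.9]
knob n 113 z 132.4
[ 616.  -177.2]
```

View pics/t32.png

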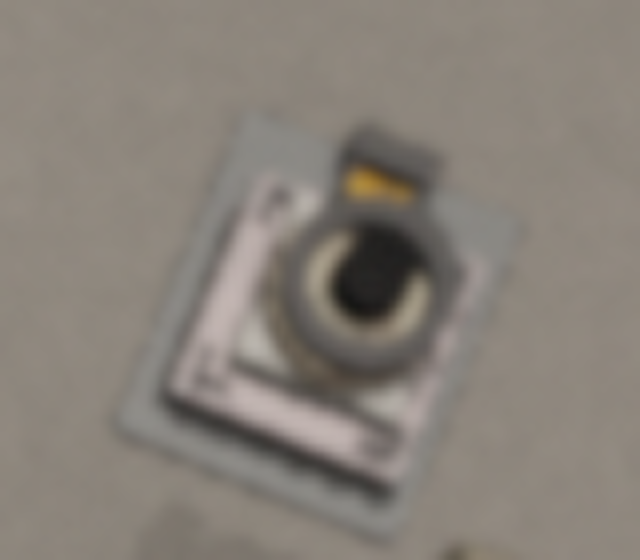

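View pics/s32.png

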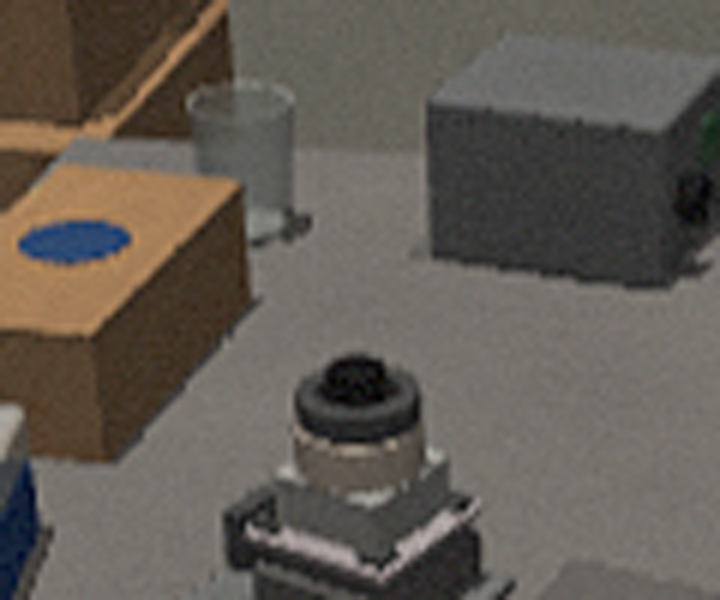

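```bash
python3 -c "
from h import *
print(r.sign_off()); print(r.sense()['clock'])"
```

```text
the job is handed in; nothing more can be done
None
the job is handed in; nothing more can be done
```

I loaded the lift in order (block, dish, cap, ring), letting go of each part before fetching the next. I then pressed the knob straight down with shut fingers until the tray stayed down by itself, and handed the job in at about 43 s. `sign_off()` gives no verdict, so success is not confirmed.

- **Method:** I pinched each part twice, at right angles, to centre it in the jaws. I then placed them all at one point, (616.2, −175.1) mm.
- **Tray:** it stayed down with the arm well clear. The top camera put it at about 53 mm, against 74 mm when up, so about 21 mm down. The side view agrees roughly: the knob sank about 20 mm from its already slightly sunk height.
- **Stack:** in the last pictures it stood upright on the tray. Ring and knob centres agreed to about 1 mm in the top view. The dish was checked before the cap went on, fully in its recess and within 0.5 mm of the block's centre.
- **Disagreements:**
  - The cameras read 1–2 mm off the arm's own positions, which is within calibration.
  - The 8–15 N push past the catch never showed in the force readings, which I only took between moves. They stayed below 4 N until the last push, which read 10 N with the knob 24 mm below its tray-up height.
  - The final block-centre fit was 2–4 mm off because the cap and ring hid part of it, so I did not rely on it.

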